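# Rake the dropped miniature bases out from under the paint riser and put the T-square away

## Robot

A 7-joint arm with a two-finger parallel gripper is mounted at the origin on the work surface. World frame = base frame: x ahead of the robot, y to its left, z up, the work surface at z = 0. Lengths are in m, angles in rad, forces in N, time in s.
With the tool pointing down it reaches from about 0.4 to 0.85 m from the base axis. Payload 4.5 kg.
Tool frame: the origin (TCP) lies where the fingers leave the gripper's body, on its centre line; the fingertips stand 64 mm ahead of it and the grasp point (between the pads) lies 45 mm ahead of it; z points along the fingers, y is the direction in which the jaws open and shut (so a half turn about z gives the same grasp; the last joint's range is limited). The gripper opens to 88 mm and grips with 3 to 60 N. Pads are 18 mm wide; open, the fingers measure 123 mm over their backs; the gripper's body (75 mm by 187 mm) begins 45 mm behind the grasp point.
Start: joints at [-1.304, 0.689, -0.195, 1.565, 0.157, 0.902, -0.215], TCP at [0.144, 0.608, 0.303] pointing down, gripper open.
Joint ranges: [-3.01, 3.01], [-0.46, 2.08], [-1.47, 1.51], [0.13, 2.56], [-1, 4.14], [0.04, 2.09], [-2.66, 2.66]. Speed limits (rad/s): [2.57, 2.57, 3.14, 3.14, 3.14, 3.14, 3.14].

## Interface

Orientations are given as a unit quaternion [x, y, z, w].
In Python, from plant import monitor, snapshot, workorder, finder gives the robot as it stands.
- The arm moves only by the tool carry_out, never from a script. Its argument "motion" is one flat list of numbers, 6 for each row, row after row: the shift along the tool's x, y, z in cm, then the turn, a rotation vector about the tool's x, y, z in rad. In form: [x, y, z, rx, ry, rz, x, y, z, rx, ry, rz, ...]. A call has 1 to 8 rows; each row shifts and turns the commanded pose from where the row before left it, along the tool's axes as they then stand; what a row does not reach is not made up. A row lasts 1/8 s, in which the tool goes at most 62.5 mm and 10.7 degrees, less where a joint would pass 70% of its speed; a pose out of reach is approached as far as the arm can. A call with a gripper value outside its range is refused whole. "hand" is the finger opening in cm, from 0 to 8.81, set as the call begins (left out, the last holds). The fingers move at their own pace and stop on an object; "grip_force" is the grip in N (left out, the last holds). Time passes only in rows, so rows that do not move let the fingers close. It gives the time, the measured TCP pose, the force and the opening at its end, in the units of the state.
- monitor.get_state(): the state, without advancing time (a new reading comes with each control period).
- snapshot(name): name is "scene" or "top" or "wrist"; returns a dict with "frame" (420x560x3 uint8, red, green, blue), "range_z" (420x560 float32, m along the optical axis (not along the pixel's ray), 0 where there is no reading), "fx", "fy", "cx", "cy" (pixels), "rvec" (rotation vector, rad) and "tvec" (3), from world to camera coordinates, as OpenCV has them; the wrist camera has in their place "hand_eye" (4x4, takes a point from camera to tool coordinates, whose origin is the TCP and whose axes are the flange's). Camera axes: x right, y down, z forward; pixel columns grow to the right and rows downward; lengths in m; the calibration is good to about 2 mm. A picture is of the moment at which its call begins: read the wrist's pose just before it.
- workorder.finish_job(): hands the job in, once; it reports no verdict.
Trained networks look in a picture, given as the dict that the camera call returned (one of the last four; its "shot" number tells which), for a name from the list of things; names that differ only in an ending like _2 or _b are one class to them, and where a whole thing is asked for, a point or a joint stands for the part that bears it (a point fixed in the world has none). Each returns a list of dicts, best first, with "p" (0 to 1); they miss things now and then, are a little off and sometimes report something else, mostly with a low value. They report only what shows in the picture. A call takes as long as a camera call. They do not tell look-alikes from the thing itself.
- finder.masks_of(picture, thing): "pixels" (420x560 bool, what is visible of it) and "extent" ([left, top, right, bottom] in pixels, round what is visible of it).
The state is a dict: "clock": time; "q": joint angles; "qd": joint speeds; "joint_torque": joint torques, N m; "tool_pos": TCP position; "eef_rot": TCP orientation; "contact_force": force on the tool from outside, world axes, zero at the start; "moment": the same for the moment, N m; "opening": opening from 0.0 (shut) to 1.0 (fully open).
Only numpy, scipy, OpenCV 4.12 (cv2) and the standard library are available. Lean on these libraries where they do the work, as an engineer would, in place of code of your own. Each camera call takes 0.05 s, during which the arm holds its last target. There are 200 camera calls.

## Task

Some of my metal miniature bases have slid under the clear paint riser. Rake every one of them out through its open front with the T-square, not with your fingers, then see that they all end up in the grey parts tray and that the T-square is back on the tool board, hung by its hole on the free peg and lying against the board. Don't knock over the paints, the water pot or the painted miniature.

Things in the scene. Friction and masses are not known exactly. Their poses are not given: they have to be found in the camera images.
- base1_center (a point): Centre of a cast-metal miniature base: plain grey steel disc, 25 mm diameter, 7 mm thick, about 20 g, lying flat on the table; this point is half-way up (3.5 mm above its underside), z up. Three to five such discs start under the riser, none within 25 mm of its front edge; an absent one reads None.
- base2_center (a point): Centre of a cast-metal miniature base: plain grey steel disc, 25 mm diameter, 7 mm thick, about 20 g, lying flat on the table; this point is half-way up (3.5 mm above its underside), z up. Three to five such discs start under the riser, none within 25 mm of its front edge; an absent one reads None.
- base3_center (a point): Centre of a cast-metal miniature base: plain grey steel disc, 25 mm diameter, 7 mm thick, about 20 g, lying flat on the table; this point is half-way up (3.5 mm above its underside), z up. Three to five such discs start under the riser, none within 25 mm of its front edge; an absent one reads None.
- base4_center (a point): Centre of a cast-metal miniature base: plain grey steel disc, 25 mm diameter, 7 mm thick, about 20 g, lying flat on the table; this point is half-way up (3.5 mm above its underside), z up. Three to five such discs start under the riser, none within 25 mm of its front edge; an absent one reads None.
- base5_center (a point): Centre of a cast-metal miniature base: plain grey steel disc, 25 mm diameter, 7 mm thick, about 20 g, lying flat on the table; this point is half-way up (3.5 mm above its underside), z up. Three to five such discs start under the riser, none within 25 mm of its front edge; an absent one reads None.
- riser: Fixed clear acrylic riser: a low shelf with bottles fixed on top, on the robot's left. Origin: on the table under its middle; x runs inwards from the open front (about world +y), y along its width. Outside 170 deep (x -85 to 85) by 270 wide mm, 5 mm sheet. Beneath, clear to x 80, y -130 to 130, 42 mm high. Sides and back closed. Bottles stand from x 8 inwards, to 117 mm above the table.
- riser_mouth (a point): Point on the table at the middle of the riser's open front edge, 85 mm in front of its middle; axes as the riser's: x inwards, y along the front edge. The riser's top face is 47 mm above the table.
- tsquare_grip (a point): Centre of the wooden grip of a loose T-square (130 g) lying flat on the table; x points along its rule to the T head, z up. Grip: upright rib 80 long (x), 14 thick (y), 28 high (mm) on the rule; its centre is 29 mm above the underside of the head. Head: crossbar centred at x 155, 10 thick (x), 80 wide (y), 15 high, down to the table: the rake; it fits under the riser lifted over a base.
- tsquare_hole (a point): Centre of the T-square's hanging hole, 14 mm diameter, along z; 62 mm behind the grip's centre (x -62 from it), 13 mm above the level of the head's underside; axes as the grip's. Rule: 28 mm wide, 4 thick, from x -90 to 155 of the grip, its underside 11 mm above that level, so it passes over a 7 mm base. A rubber foot at x -87, 24 wide, keeps it level.
- peg (a point): Foot of the free peg on the face of the fixed tool board (see panel). x up the slope, z out of the face (up and towards the middle of the table) along the peg, y across. Steel peg 6 mm diameter, 34 mm long, 245 mm up from the low edge. The T-square fits head down the slope (its x opposite to this x, its z along this z), head and foot on the board, the hole's centre 13 mm off the face.
- panel: Plywood face of the tool board, sloping at 45 degrees, 275 mm long (x, up the slope), 170 mm wide (y), low edge towards the middle of the table, on the robot's right. Origin: middle of the low edge, on the face, 12 mm above the table; z out of the face. The free peg is at x 245, y -40 mm; a second peg at y 45 mm already holds a fixed steel rule, 26 mm wide.
- tray_in (a point): Centre of the inner floor of the fixed grey parts tray, open: outside 150 (x) by 110 (y) mm, walls 4 mm thick, 22 mm high over all, floor 4 mm thick. z up.
- paint_a: Loose bystander standing on the table, origin under its centre, z up: paint bottle, 31 mm diameter, 70 mm high, beyond the middle of the table.
- paint_b: Loose bystander standing on the table, origin under its centre, z up: paint bottle, 31 mm diameter, 70 mm high, beyond the tool board.
- paint_c: Loose bystander standing on the table, origin under its centre, z up: paint bottle, 31 mm diameter, 70 mm high, beyond the middle of the table.
- waterpot: Loose bystander standing on the table, origin under its centre, z up: grey water pot, 84 mm across the rim, 85 mm high, near the parts tray.
- miniature: Loose bystander standing on the table, origin under its centre, z up: grey miniature on a black painting handle, 40 mm across its foot, 96 mm high.
Mind the look-alikes: they are no part of the job. Of the things that look like the part that bears tray_in, the larger one is meant.

How it is judged:
On the way:
1. every dropped base has been raked clear of the riser's front edge (x of each of base1_center, base2_center, base3_center, base4_center, base5_center in the frame of riser_mouth below -0.017 m), for 0.2 s.
At the end, for the whole second after the job is handed in: every base that was dropped lies at rest inside the parts tray, and the T-square is at rest on the tool board with the free peg through its hole (hole's centre within 9 mm of the peg's axis and 5 to 24 mm off the board's face) and lies flat against the board to within 0.2 rad (x of base1_center in the frame of tray_in between -0.068 and 0.068 m and y of base1_center in the frame of tray_in between -0.048 and 0.048 m and z of base1_center in the frame of tray_in between -0.004 and 0.018 m and linear speed of each of base1, base2, base3, base4, base5, tsquare below 0.02 m/s and x of base2_center in the frame of tray_in between -0.068 and 0.068 m and y of base2_center in the frame of tray_in between -0.048 and 0.048 m and z of base2_center in the frame of tray_in between -0.004 and 0.018 m and x of base3_center in the frame of tray_in between -0.068 and 0.068 m and y of base3_center in the frame of tray_in between -0.048 and 0.048 m and z of base3_center in the frame of tray_in between -0.004 and 0.018 m and x of base4_center in the frame of tray_in between -0.068 and 0.068 m and y of base4_center in the frame of tray_in between -0.048 and 0.048 m and z of base4_center in the frame of tray_in between -0.004 and 0.018 m and x of base5_center in the frame of tray_in between -0.068 and 0.068 m and y of base5_center in the frame of tray_in between -0.048 and 0.048 m and z of base5_center in the frame of tray_in between -0.004 and 0.018 m and x of tsquare_hole in the frame of peg between -0.009 and 0.009 m and y of tsquare_hole in the frame of peg between -0.009 and 0.009 m and z of tsquare_hole in the frame of peg between 0.005 and 0.024 m and angle between the z axis of tsquare_grip and the z axis of peg, either way round below 0.2 rad); the robot touches nothing.
It fails at once if the gripper touches a base while it is still under the riser ((x of base1_center in the frame of riser_mouth between 0 and 0.165 m and contact force between base1 and the fingers above 0.5 N) or (x of base2_center in the frame of riser_mouth between 0 and 0.165 m and contact force between base2 and the fingers above 0.5 N) or (x of base3_center in the frame of riser_mouth between 0 and 0.165 m and contact force between base3 and the fingers above 0.5 N) or (x of base4_center in the frame of riser_mouth between 0 and 0.165 m and contact force between base4 and the fingers above 0.5 N) or (x of base5_center in the frame of riser_mouth between 0 and 0.165 m and contact force between base5 and the fingers above 0.5 N)).
It fails at once if a paint bottle, the water pot or the miniature is knocked over (angle between any of paint_a, paint_b, paint_c, waterpot, miniature's own z axis and vertical above 0.6 rad).
Of base1, base2, base3, base4, base5 only 3 to 5 are there at a start; the rules pass over those that are not, and their reading is None.
At some moment in a run one of base1, base2, base3, base4, base5 may be knocked a few centimetres aside while the robot is not near it.
It also fails if it takes over 210 s, if anything falls off the work surface, if the arm or the gripper's body presses on something with over 40 N, if the wrist force passes 120 N, or if a joint passes its speed limit or range.

## Working session

There is one attempt and no reset: what is moved stays moved. The work goes in short steps, Python scripts to look and compute and a tool call to move; the robot and the scene stay as the last step left them, time stands still between calls to the robot, and variables do not carry over. Pictures are saved under pics/ and viewed, about 12 in all and at most 16, crops included, and the job is handed in when it is done.

Besides the shell and the picture viewer there is one more tool, called by a JSON object that holds its "name" and its "arguments". carry_out: Moves the arm, as the interface text tells. Its arguments: {"type":"object","properties":{"motion":{"type":"array"},"hand":{"type":"number"},"grip_force":{"type":"number"}},"required":["motion"]}

```bash
mkdir -p pics; ls
cat > h.py <<'E'
import numpy as np, cv2
from scipy.spatial.transform import Rotation as R
from plant import monitor, snapshot, workorder, finder
def snap(name,save=None):
    st=monitor.get_state(); p=snapshot(name); p['st']=st
    if save: cv2.imwrite(f'pics/{save}.png',cv2.cvtColor(p['frame'],cv2.COLOR_RGB2BGR))
    return p
def cam2w(p):
    T=np.eye(4)
    if 'hand_eye' in p:
        T[:3,:3]=R.from_quat(p['st']['eef_rot']).as_matrix();T[:3,3]=p['st']['tool_pos']
        return T@np.array(p['hand_eye'])
    T[:3,:3]=R.from_rotvec(np.ravel(p['rvec'])).as_matrix();T[:3,3]=np.ravel(p['tvec'])
    return np.linalg.inv(T)
def cloud(p):
    z=p['range_z'];v,u=np.indices(z.shape)
    c=np.stack([(u-p['cx'])/p['fx']*z,(v-p['cy'])/p['fy']*z,z],-1)
    T=cam2w(p); w=c@T[:3,:3].T+T[:3,3]; w[z==0]=np.nan
    return w
def onplane(p,u,v,h):
    T=cam2w(p); d=T[:3,:3]@np.array([(u-p['cx'])/p['fx'],(v-p['cy'])/p['fy'],1.]); o=T[:3,3]
    return o+d*(h-o[2])/d[2]
def proj(p,X):
    T=np.linalg.inv(cam2w(p)); c=T[:3,:3]@np.array(X)+T[:3,3]
    return c[0]/c[2]*p['fx']+p['cx'],c[1]/c[2]*p['fy']+p['cy']
def st():
    s=monitor.get_state(); print(round(s['clock'],2),np.round(s['tool_pos'],4),'\n',R.from_quat(s['eef_rot']).as_matrix().round(3),np.round(s['contact_force'],1),s['opening'],np.round(s['q'],2))
    return s
E
cat > a.py <<'E'
from h import *
st()
for n in ['top','scene']:
    p=snap(n,n+'1'); w=cloud(p)
    for t in ['base1_center','riser','tsquare_grip','panel','tray_in','paint_a','waterpot','miniature','peg']:
        try:
            for m in finder.masks_of(p,t)[:6]:
                if m['p']<.2: continue
                q=w[m['pixels']]; q=q[~np.isnan(q[:,0])]
                print(n,t,round(m['p'],2),m['extent'],m['pixels'].sum(),np.round(np.median(q,0),3) if len(q) else '', np.round(np.percentile(q,[2,98],axis=0),3).tolist() if len(q) else '')
        except Exception as e: print(t,e)
E
python3 a.py
```

```text
pics
0.0 [0.1441 0.6076 0.3019] 
 [[-0.973  0.231 -0.   ]
 [ 0.231  0.973 -0.002]
 [-0.    -0.002 -1.   ]] [ 0.2 -0.4  1. ] 1.003214223534771 [-1.3   0.69 -0.19  1.57  0.16  0.9  -0.22]
top tsquare_grip 0.77 [234.9, 175.3, 257.7, 260.5] 860 [0.451 0.02  0.014] [[0.346, 0.002, 0.001], [0.586, 0.053, 0.044]]
top panel 0.75 [296.8, 114.2, 389.5, 211.3] 5282 [ 0.607 -0.235  0.121] [[0.516, -0.328, 0.015], [0.7, -0.127, 0.204]]
top tray_in 0.67 [344.2, 300.2, 389.0, 340.2] 1157 [ 0.187 -0.321  0.003] [[0.143, -0.374, -0.002], [0.234, -0.265, 0.017]]
top tray_in 0.61 [332.8, 225.9, 393.3, 274.3] 2044 [ 0.381 -0.308  0.004] [[0.322, -0.382, -0.001], [0.441, -0.232, 0.023]]
top paint_a 0.43 [393.0, 153.6, 404.3, 167.7] 154 [ 0.646 -0.406  0.05 ] [[0.636, -0.421, 0.004], [0.663, -0.397, 0.072]]
top waterpot 0.63 [297.2, 113.5, 390.1, 209.7] 5206 [ 0.606 -0.236  0.123] [[0.518, -0.326, 0.017], [0.698, -0.127, 0.204]]
top miniature 0.73 [118.5, 134.7, 201.7, 238.4] 5781 [0.54  0.29  0.047] [[0.413, 0.2, 0.039], [0.673, 0.363, 0.115]]
top miniature 0.62 [265.8, 127.7, 275.9, 141.8] 166 [ 0.706 -
[... 1061 characters left out ...]
47.0, 229.9, 383.0] 485 [ 0.661 -0.418  0.042] [[0.612, -0.427, -0.002], [0.668, -0.375, 0.07]]
scene paint_a 0.76 [375.8, 238.0, 393.0, 264.4] 290 [0.697 0.1   0.037] [[0.68, 0.093, -0.0], [0.707, 0.114, 0.07]]
scene paint_a 0.64 [380.7, 262.9, 394.3, 285.9] 313 [0.758 0.021 0.041] [[0.743, 0.015, 0.004], [0.768, 0.035, 0.07]]
scene waterpot 0.86 [165.3, 324.2, 206.8, 378.1] 2020 [ 0.593 -0.441  0.053] [[0.556, -0.479, 0.003], [0.634, -0.404, 0.084]]
scene miniature 0.89 [352.3, 262.8, 368.5, 297.4] 402 [ 0.721 -0.037  0.038] [[0.702, -0.047, -0.0], [0.734, -0.012, 0.086]]
scene peg 0.94 [206.2, 252.2, 319.1, 295.7] 957 [ 0.653 -0.289  0.196] [[0.495, -0.34, -0.002], [0.715, -0.115, 0.205]]
```

```bash
python3 -c "
import cv2
a=cv2.imread('pics/top1.png')[100:345,90:420];cv2.imwrite('pics/v1.png',cv2.resize(a,None,fx=2.4,fy=2.4,interpolation=3))"
```

```text
(no output)
```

View pics/v1.png

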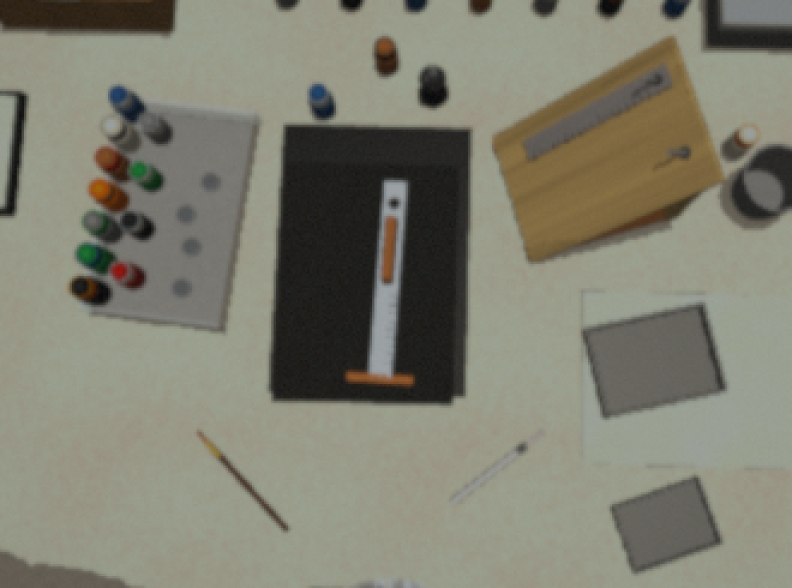

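```bash
cat > b.py <<'E'
from h import *
pt=snap('top'); ps=snap('scene')
W=np.concatenate([cloud(pt).reshape(-1,3),cloud(ps).reshape(-1,3)]); W=W[~np.isnan(W[:,0])]
def reg(x0,x1,y0,y1,z0,z1): 
    return W[(W[:,0]>x0)&(W[:,0]<x1)&(W[:,1]>y0)&(W[:,1]<y1)&(W[:,2]>z0)&(W[:,2]<z1)]
q=reg(.35,.75,.15,.42,.042,.054); print('riser z',np.median(q[:,2]))
r=cv2.minAreaRect((q[:,:2]*1000).astype(np.float32)); print('riser',r,cv2.boxPoints(r))
q=reg(.3,.65,-.1,.15,.03,.05); r=cv2.minAreaRect((q[:,:2]*1000).astype(np.float32)); print('grip',len(q),r,np.median(q,0),q[:,2].max())
q=reg(.3,.62,-.05,.1,.010,.05); print('T',cv2.boxPoints(cv2.minAreaRect((q[:,:2]*1000).astype(np.float32))))
q=reg(.3,.65,.06,.15,-.02,.008);print('mat z',np.median(q[:,2]))
# panel
w=cloud(pt); m=max(finder.masks_of(pt,'panel'),key=lambda m:m['p']); q=w[m['pixels']]; q=q[~np.isnan(q[:,0])]; q=q[q[:,2]>.02]
for i in range(4):
    c=q.mean(0); n=np.linalg.svd(q-c,full_matrices=False)[2][2]; n*=np.sign(n[2]); d=(q-c)@n
    if i<3: q=q[abs(d)<max(.004,.0)] if i else q[abs(d)<.015]
print('panel c',c,'n',n,'tilt',np.degrees(np.arccos(n[2])))
hx=-n[:2]/np.linalg.norm(n[:2]); X=np.r_[hx*n[2],np.linalg.norm(n[:2])]; Y=np.cross(n,X)
print('X',X,'Y',Y); ab=np.c_[(q-c)@X,(q-c)@Y]*1000; r=cv2.minAreaRect(ab.astype(np.float32)); print(r); print(cv2.boxPoints(r), np.percentile(ab,[1,99],axis=0))
# tray
q=reg(.28,.5,-.42,-.2,.015,.03); r=cv2.minAreaRect((q[:,:2]*1000).astype(np.float32)); print('tray rim',len(q),r)
for u,v in [(211,181),(186,214),(191,246),(181,288)]:
    print('base',onplane(pt,90+u/2.4,100+v/2.4,.007))
# discs refine + other hints: crop
a=pt['frame'][125:245,110:210]; cv2.imwrite('pics/v2.png',cv2.resize(cv2.cvtColor(a,4),None,fx=6,fy=5,interpolation=2)[:600])
b=ps['frame'][140:260,310:450]; cv2.imwrite('pics/v3.png',cv2.resize(cv2.cvtColor(b,4),None,fx=5,fy=5,interpolation=2))
for n,p in(('t',pt),('s',ps)):
    print(n,'peg guess',[ (proj(p,x)) for x in ([.63,-.29,.19],)])
E
python3 b.py
```

```text
riser z 0.0462888660378038
riser ((547.1751098632812, 285.37347412109375), (174.35198974609375, 276.07275390625), 84.7651138305664) [[401.76062 211.1554 ]
 [676.6819  185.9668 ]
 [692.5896  359.59155]
 [417.66833 384.78015]]
grip 304 ((506.16851806640625, 17.395395278930664), (17.370481491088867, 84.0668716430664), 87.47138977050781) [0.50660511 0.01534986 0.04084316] 0.047760305487042354
T [[324.35205  -13.955479]
 [588.21063  -53.129314]
 [600.28375   28.190151]
 [336.42517   67.36398 ]]
mat z 0.0004033661332385474
panel c [ 0.60119838 -0.23623379  0.12060032] n [-0.22503751  0.67019911  0.70724202] tilt 44.98904098846797
X [ 0.22512362 -0.67045554  0.70697152] Y [ 9.47986010e-01  3.18311992e-01 -2.77555756e-17]
((-11.553176879882812, 8.169044494628906), (169.30604553222656, 266.98876953125), 89.74380493164062)
[[-145.42474  -75.88622]
 [ 121.56135  -77.08004]
 [ 122.31839   92.22431]
 [-144.6677    93.41813]] [[-139.4971954   -75.18858456]
 [ 119.68185495   89.69274238]]
tray rim 685 ((382.29998779296875, -307.46942138671875), (113.99899291992188, 152.9584503173828), 13.589508056640625)
base [0.58976065 0.24509573 0.007     ]
base [0.54655099 0.27339958 0.007     ]
base [0.5061219  0.26417863 0.007     ]
base [0.45321022 0.27266744 0.007     ]
t peg guess [(np.float64(368.68650129800017), np.float64(148.21647048263495))]
s peg guess [(np.float64(251.4367775560166), np.float64(267.65564734068755))]
```

View pics/v3.png

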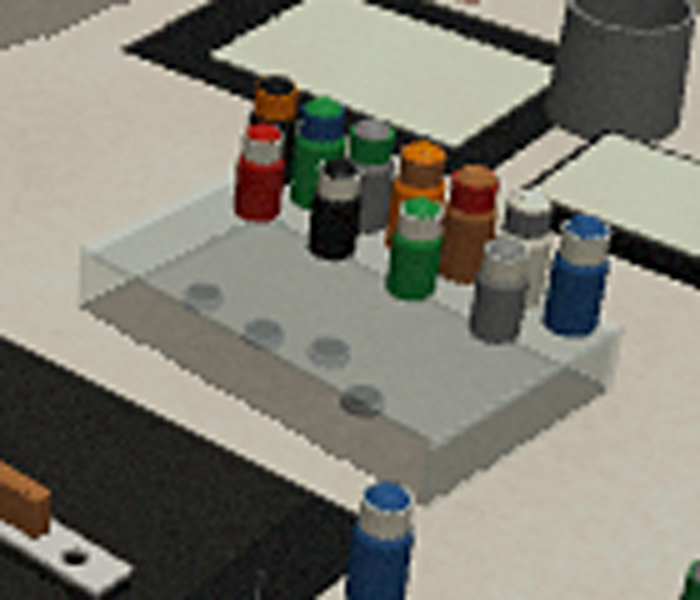

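{"name": "carry_out", "arguments": {"motion": [-4.1,-4.1,0,0,0,0,-4.1,-4.1,0,0,0,0,-4.1,-4.1,0,0,0,0,-4.1,-4.1,0,0,0,0,-4.1,-4.1,0,0,0,0,-4.1,-4.1,0,0,0,0,-4.1,-4.1,0,0,0,0,-4.1,-4.1,0,0,0,0]}}

```text
clock: 2.15
tool_pos: [0.3887, 0.2119, 0.303]
eef_rot: [0.116, 0.993, 0.0, 0.0]
contact_force: [1.2, 0.4, -0.3]
opening: 1.001
```

{"name": "carry_out", "arguments": {"motion": [-4.1,-4.1,0,0,0,0,-4.1,-4.1,0,0,0,0,-4.1,-4.1,0,0,0,0,-4.0,-4.1,2,0,0,0,0,0,3,0,0,-0.16,0,0,0,0,0,0]}}

```text
clock: 2.9
tool_pos: [0.5074, 0.0155, 0.2512]
eef_rot: [0.038, 0.999, -0.0, -0.002]
contact_force: [-0.4, 0.5, -0.3]
opening: 0.997
```

```bash
cat > c.py <<'E'
from h import *
import sys
s=st(); p=snap('wrist',sys.argv[1]); w=cloud(p)
q=w.reshape(-1,3); q=q[~np.isnan(q[:,0])]
g=q[(q[:,2]>.034)&(q[:,2]<.052)&(abs(q[:,0]-.506)<.08)&(abs(q[:,1]-.015)<.05)]
print(len(g),np.median(g[:,2]),cv2.minAreaRect((g[:,:2]*1000).astype(np.float32)),g[:,:2].mean(0))
d=g[:,:2]-g[:,:2].mean(0); v=np.linalg.svd(d,full_matrices=False)[2][0]; print('yaw',np.degrees(np.arctan2(v[1],v[0])))
E
python3 c.py w1
```

```text
2.9 [0.5074 0.0155 0.2512] 
 [[-0.997  0.075 -0.004]
 [ 0.075  0.997  0.   ]
 [ 0.004 -0.    -1.   ]] [-0.4  0.5 -0.3] 0.9968548384184435 [ 0.06  0.63 -0.29  1.96  0.3   0.6   1.06]
1039 0.04331820854551782 ((503.122802734375, 17.48363494873047), (13.991640090942383, 79.80768585205078), 87.49372863769531) [0.50119265 0.01758671]
yaw -2.403597708435173
```

View pics/w1.png

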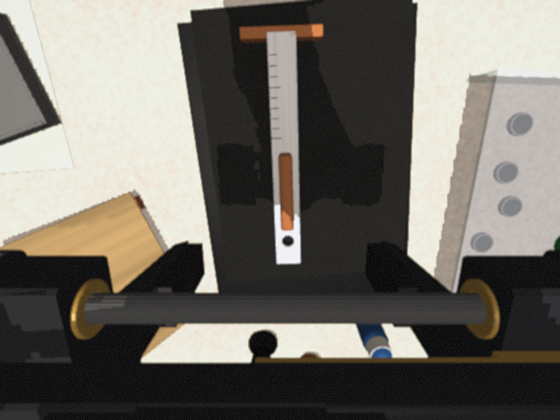

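{"name": "carry_out", "arguments": {"motion": [0.45,0.15,3,0,0,-0.03,0,0,5,0,0,0,0,0,5,0,0,0,0,0,3,0,0,0,0,0,1,0,0,0,0,0,0,0,0,0]}}

```text
clock: 3.7
tool_pos: [0.5046, 0.0188, 0.0835]
eef_rot: [0.021, 1.0, 0.0, 0.001]
contact_force: [-0.7, 0.7, 0.6]
opening: 1.002
```

{"name": "carry_out", "arguments": {"motion": [0,0,0,0,0,0,0,0,0,0,0,0,0,0,0,0,0,0,0,0,0,0,0,0,0,0,0,0,0,0,0,0,0,0,0,0], "hand": 0.5, "grip_force": 50}}

```text
clock: 4.45
tool_pos: [0.504, 0.018, 0.0827]
eef_rot: [0.021, 1.0, 0.0, -0.0]
contact_force: [0.2, 0.3, -0.2]
opening: 0.341
```

{"name": "carry_out", "arguments": {"motion": [0,0,-2,0,0,0,0,0,-3,0,0,0,0,0,-3,0,0,0,0,0,0,0,0,0]}}

```text
clock: 4.95
tool_pos: [0.5051, 0.018, 0.1643]
eef_rot: [0.022, 1.0, 0.0, 0.002]
contact_force: [-0.0, -0.5, -0.3]
opening: 0.054
```

Run:
```python
from h import *
s=st()
```

```text
4.95 [0.5051 0.018  0.1643] 
 [[-0.999  0.043  0.004]
 [ 0.043  0.999  0.001]
 [-0.004  0.001 -1.   ]] [-0.  -0.5 -0.3] 0.05411027951033886 [ 0.    0.77 -0.21  2.04  0.41  0.37  0.99]
```

{"name": "carry_out", "arguments": {"motion": [0,0,0,0,0,0,0,0,0,0,0,0,0,0,0,0,0,0,0,0,0,0,0,0,0,0,0,0,0,0,0,0,0,0,0,0,0,0,0,0,0,0], "hand": 5}}

```text
clock: 5.82
tool_pos: [0.5041, 0.018, 0.1627]
eef_rot: [0.021, 1.0, 0.0, 0.0]
contact_force: [-0.4, -0.2, -0.5]
opening: 0.57
```

```bash
python3 c.py w2
```

```text
5.83 [0.5041 0.018  0.1627] 
 [[-0.999  0.043  0.   ]
 [ 0.043  0.999  0.   ]
 [-0.     0.    -1.   ]] [-0.4 -0.2 -0.5] 0.5701876312092642 [ 0.    0.77 -0.21  2.04  0.41  0.37  0.99]
1957 0.04331395750020503 ((502.5876770019531, 17.460397720336914), (13.826362609863281, 78.78987884521484), 87.08180236816406) [0.49980941 0.01758977]
yaw -2.5522752031534415
```

{"name": "carry_out", "arguments": {"motion": [0.1,0,4,0,0,0,0,0,3.1,0,0,0,0,0,1.0,0,0,0,0,0,0,0,0,0]}}

```text
clock: 6.38
tool_pos: [0.503, 0.0181, 0.0816]
eef_rot: [0.021, 1.0, -0.0, -0.0]
contact_force: [-0.4, -0.4, -0.4]
opening: 0.569
```

{"name": "carry_out", "arguments": {"motion": [0,0,0,0,0,0,0,0,0,0,0,0,0,0,0,0,0,0,0,0,0,0,0,0,0,0,0,0,0,0,0,0,0,0,0,0,0,0,0,0,0,0,0,0,0,0,0,0], "hand": 0.5, "grip_force": 50}}

```text
clock: 7.38
tool_pos: [0.5032, 0.018, 0.082]
eef_rot: [0.021, 1.0, -0.0, 0.0]
contact_force: [0.2, -0.7, 5.1]
opening: 0.154
```

{"name": "carry_out", "arguments": {"motion": [0,0,-1,0,0,0,0,0,-2,0,0,0,0,0,-2,0,0,0,0,0,0,0,0,0]}}

```text
clock: 7.88
tool_pos: [0.5037, 0.0181, 0.1329]
eef_rot: [0.022, 1.0, 0.0, 0.001]
contact_force: [0.0, -0.1, -1.5]
opening: 0.155
```

```bash
python3 c.py w3
```

```text
7.88 [0.5037 0.0181 0.1329] 
 [[-0.999  0.043  0.002]
 [ 0.043  0.999  0.001]
 [-0.002  0.001 -1.   ]] [ 0.  -0.1 -1.5] 0.1545892703546101 [-0.02  0.83 -0.17  2.06  0.44  0.29  0.96]
0 nan ((0.0, 0.0), (0.0, 0.0), 0.0) [nan nan]
  return _methods._mean(a, axis=axis, dtype=dtype,
  ret = ret.dtype.type(ret / rcount)
c.py:6: RuntimeWarning: Mean of empty slice.
  print(len(g),np.median(g[:,2]),cv2.minAreaRect((g[:,:2]*1000).astype(np.float32)),g[:,:2].mean(0))
  ret = um.true_divide(
c.py:7: RuntimeWarning: Mean of empty slice.
  d=g[:,:2]-g[:,:2].mean(0); v=np.linalg.svd(d,full_matrices=False)[2][0]; print('yaw',np.degrees(np.arctan2(v[1],v[0])))
Traceback (most recent call last):
  File "c.py", line 7, in <module>
    d=g[:,:2]-g[:,:2].mean(0); v=np.linalg.svd(d,full_matrices=False)[2][0]; print('yaw',np.degrees(np.arctan2(v[1],v[0])))
                                 ~~~~~~~~~~~~~~~~~~~~~~~~~~~~~~~~~~~~~~~^^^
IndexError: index 0 is out of bounds for axis 0 with size 0
```

{"name": "carry_out", "arguments": {"motion": [0,0,0,0,0,0.18,0,0,0,0,0,0.18,0,0,0,0,0,0.18,0,0,0,0,0,0.18,0,0,0,0,0,0.18,0,0,0,0,0,0.18,0,0,0,0,0,0.18,0,0,0,0,0,0.18]}}

```text
clock: 8.93
tool_pos: [0.5025, 0.018, 0.1308]
eef_rot: [0.677, 0.736, -0.001, -0.0]
contact_force: [-0.1, 0.0, -1.5]
opening: 0.154
```

{"name": "carry_out", "arguments": {"motion": [0,0,0,0,0,0.18,0,2.1,0,0,0,0,0,2.1,2,0,0,0,0,0,1.9,0,0,0,0,0,0,0,0,0]}}

```text
clock: 9.55
tool_pos: [0.5422, 0.0143, 0.0905]
eef_rot: [0.739, 0.674, -0.002, -0.002]
contact_force: [-0.9, 0.7, -1.3]
opening: 0.154
```

```bash
cat > d.py <<'E'
from h import *
import sys
s=st()
M=np.array([.5394,.2007]);xr=np.array([.0912,.9958]);sd=np.array([.9958,-.0912])
d=s['tool_pos'][:2]-M; print('depth,s',d@xr,d@sd)
p=snap('top'); w=cloud(p)
q=w.reshape(-1,3);q=q[~np.isnan(q[:,0])]
cv2.imwrite(f'pics/{sys.argv[1]}.png',cv2.resize(cv2.cvtColor(p['frame'],4)[110:270,100:300],None,fx=4,fy=3.7,interpolation=2))
E
python3 d.py t2
```

```text
9.55 [0.5422 0.0143 0.0905] 
 [[ 0.092  0.996 -0.006]
 [ 0.996 -0.092 -0.   ]
 [-0.001 -0.006 -1.   ]] [-0.9  0.7 -1.3] 0.15382213835525385 [-0.17  0.93  0.1   1.95 -0.29  0.28  0.08]
depth,s -0.18541039907415682 0.019752381905149684
```

View pics/t2.png

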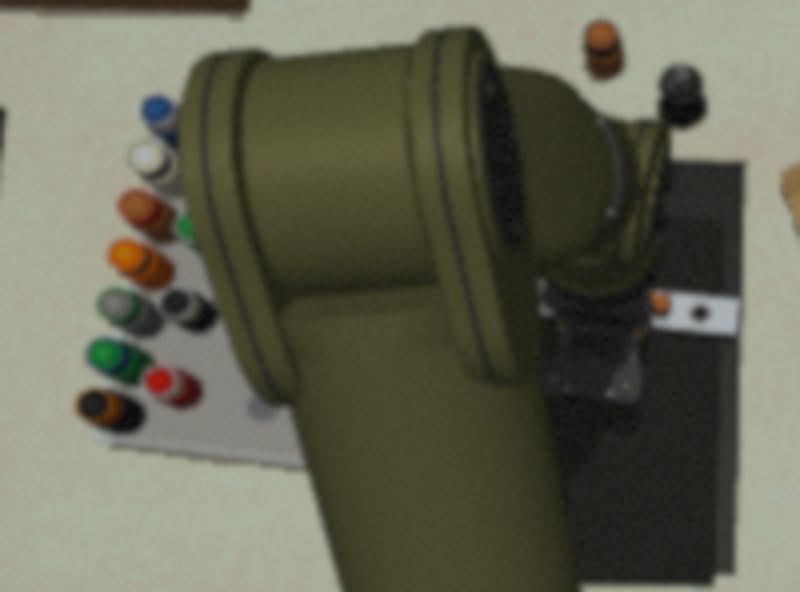

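```bash
cat > e.py <<'E'
from h import *
import sys
st()
p=snap('scene')
cv2.imwrite(f'pics/{sys.argv[1]}.png',cv2.resize(cv2.cvtColor(p['frame'],4)[90:310,190:450],None,fx=3,fy=2.7,interpolation=2))
E
python3 e.py s2
```

```text
9.6 [0.5427 0.0142 0.0915] 
 [[ 0.092  0.996 -0.005]
 [ 0.996 -0.092 -0.   ]
 [-0.001 -0.005 -1.   ]] [ 0.3  0.5 -0.9] 0.15420464210482487 [-0.17  0.93  0.1   1.95 -0.29  0.28  0.08]
```

View pics/s2.png

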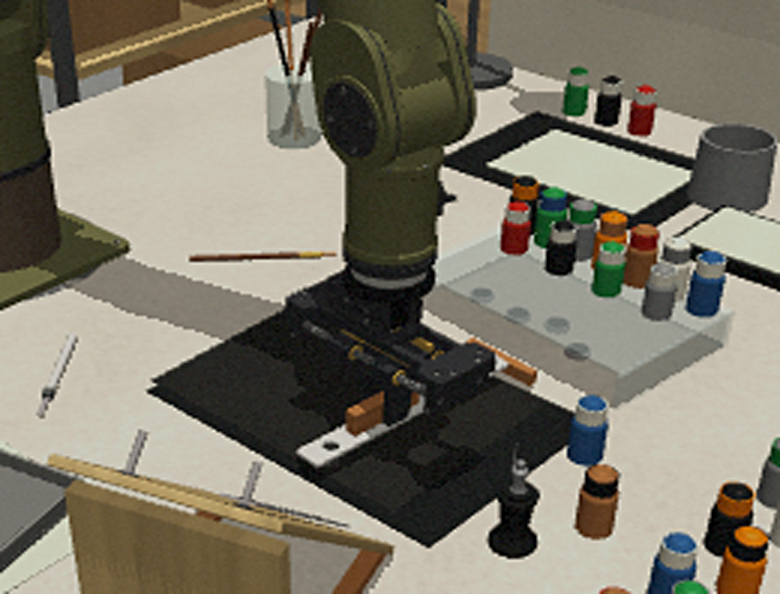

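{"name": "carry_out", "arguments": {"motion": [0,0.3,-0.4,0,0,0,3,0,0,0,0,0,3,0,0,0,0,0,3,0,0,0,0,0,3,0,0,0,0,0,1,0,0,0,0,0,0,0,0,0,0,0]}}

```text
clock: 10.52
tool_pos: [0.5598, 0.1434, 0.0972]
eef_rot: [0.739, 0.674, 0.0, 0.0]
contact_force: [-0.6, -0.0, -1.0]
opening: 0.155
```

Run:
```python
from h import *
s=st()
d=s['tool_pos'][:2]-np.array([.5394,.2007]); print('depth,s',d@[.0912,.9958],d@[.9958,-.0912])
p=snap('scene')
cv2.imwrite('pics/s3.png',cv2.resize(cv2.cvtColor(p['frame'],4)[140:260,310:450],None,fx=5,fy=5,interpolation=2))
```

```text
10.53 [0.5598 0.1434 0.0972] 
 [[ 0.091  0.996  0.001]
 [ 0.996 -0.091 -0.   ]
 [-0.     0.001 -1.   ]] [-0.6 -0.  -1. ] 0.1554809224952127 [-0.42  0.95  0.16  1.85 -0.36  0.38 -0.08]
depth,s -0.0552246198913055 0.025582655710960668
```

View pics/s3.png

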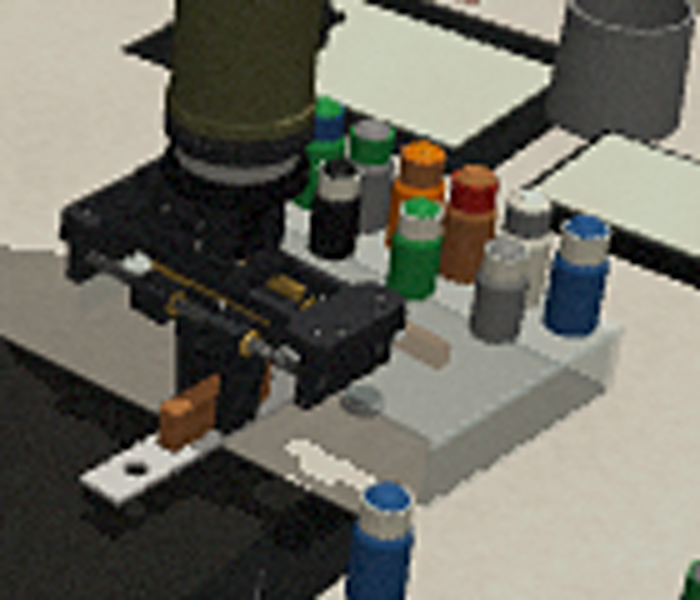

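{"name": "carry_out", "arguments": {"motion": [0,-0.2,0.8,0,0,0,0,0,0.7,0,0,0,0,0,0,0,0,0]}}

```text
clock: 10.95
tool_pos: [0.5574, 0.1421, 0.082]
eef_rot: [0.739, 0.673, -0.001, -0.0]
contact_force: [-2.5, -1.5, 8.1]
opening: 0.154
```

{"name": "carry_out", "arguments": {"motion": [-1,0,0,0,0,0,-2,0,0,0,0,0,-2,0,0,0,0,0,-2,0,0,0,0,0,-2,0,0,0,0,0,-2,0,0,0,0,0,-1.5,0,0,0,0,0,-1,0,0,0,0,0]}}

```text
clock: 11.95
tool_pos: [0.5458, 0.009, 0.082]
eef_rot: [0.739, 0.674, 0.001, -0.0]
contact_force: [0.2, 4.7, 5.0]
opening: 0.153
```

Run:
```python
from h import *
s=st()
d=s['tool_pos'][:2]-np.array([.5394,.2007]); print('depth,s',d@[.0912,.9958],d@[.9958,-.0912])
p=snap('scene')
cv2.imwrite('pics/s4.png',cv2.resize(cv2.cvtColor(p['frame'],4)[140:260,310:450],None,fx=5,fy=5,interpolation=2))
```

```text
11.95 [0.5458 0.009  0.082 ] 
 [[ 0.092  0.996  0.001]
 [ 0.996 -0.092  0.002]
 [ 0.002  0.001 -1.   ]] [0.2 4.7 5. ] 0.15286598699850706 [-0.15  0.95  0.09  1.94 -0.29  0.26  0.09]
depth,s -0.19027563245040388 0.02388347787261457
```

View pics/s4.png

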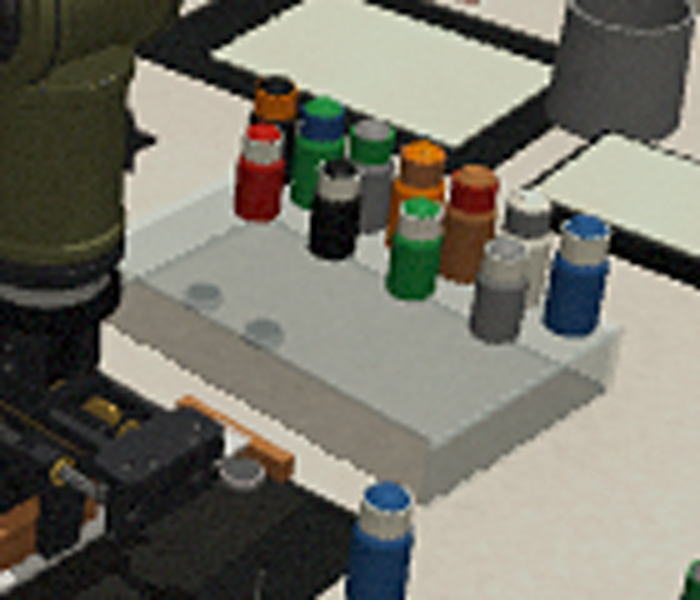

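{"name": "carry_out", "arguments": {"motion": [0,0,-1.5,0,0,0,0,-3,0,0,0,0,0,-3,0,0,0,0,0,-3,0,0,0,0,3.2,0,0,0,0,0,3,0,0,0,0,0,3,0,0,0,0,0,3,0,0,0,0,0]}}

```text
clock: 13.0
tool_pos: [0.467, 0.1396, 0.0971]
eef_rot: [0.739, 0.674, -0.0, 0.0]
contact_force: [0.3, -0.4, -2.4]
opening: 0.157
```

{"name": "carry_out", "arguments": {"motion": [1,0,0,0,0,0,0,0,0,0,0,0]}}

```text
clock: 13.25
tool_pos: [0.4679, 0.1487, 0.0969]
eef_rot: [0.739, 0.674, -0.0, 0.0]
contact_force: [0.4, -0.1, -1.6]
opening: 0.152
```

Run:
```python
from h import *
s=st()
d=s['tool_pos'][:2]-np.array([.5394,.2007]); print('depth,s',d@[.0912,.9958],d@[.9958,-.0912])
```

```text
13.25 [0.4679 0.1487 0.0969] 
 [[ 0.091  0.996  0.   ]
 [ 0.996 -0.091 -0.001]
 [-0.     0.    -1.   ]] [ 0.4 -0.1 -1.6] 0.15161434379385333 [-0.45  0.9   0.08  2.11 -0.44  0.15 -0.06]
depth,s -0.05834170441554971 -0.0664973444180076
```

{"name": "carry_out", "arguments": {"motion": [0,0,0.8,0,0,0,0,0,0.7,0,0,0,0,0,0,0,0,0]}}

```text
clock: 13.62
tool_pos: [0.4678, 0.1473, 0.0818]
eef_rot: [0.74, 0.673, -0.0, 0.0]
contact_force: [-0.6, -0.7, 5.4]
opening: 0.157
```

{"name": "carry_out", "arguments": {"motion": [-1,0,0,0,0,0,-2,0,0,0,0,0,-2,0,0,0,0,0,-2,0,0,0,0,0,-2,0,0,0,0,0,-2,0,0,0,0,0,-1.5,0,0,0,0,0,-1,0,0,0,0,0]}}

```text
clock: 14.62
tool_pos: [0.4565, 0.0139, 0.0823]
eef_rot: [0.74, 0.673, -0.002, -0.001]
contact_force: [0.3, 0.5, -1.5]
opening: 0.153
```

Run:
```python
from h import *
s=st()
d=s['tool_pos'][:2]-np.array([.5394,.2007]); print('depth,s',d@[.0912,.9958],d@[.9958,-.0912])
p=snap('scene')
cv2.imwrite('pics/s5.png',cv2.resize(cv2.cvtColor(p['frame'],4)[140:300,270:450],None,fx=4,fy=3.7,interpolation=2))
```

```text
14.62 [0.4565 0.0139 0.0823] 
 [[ 0.095  0.995 -0.004]
 [ 0.995 -0.095 -0.001]
 [-0.002 -0.004 -1.   ]] [ 0.3  0.5 -1.5] 0.15267809074866362 [-0.16  0.92  0.04  2.2  -0.96  0.04  0.74]
depth,s -0.1936167601874588 -0.0654678576122093
```

View pics/s5.png

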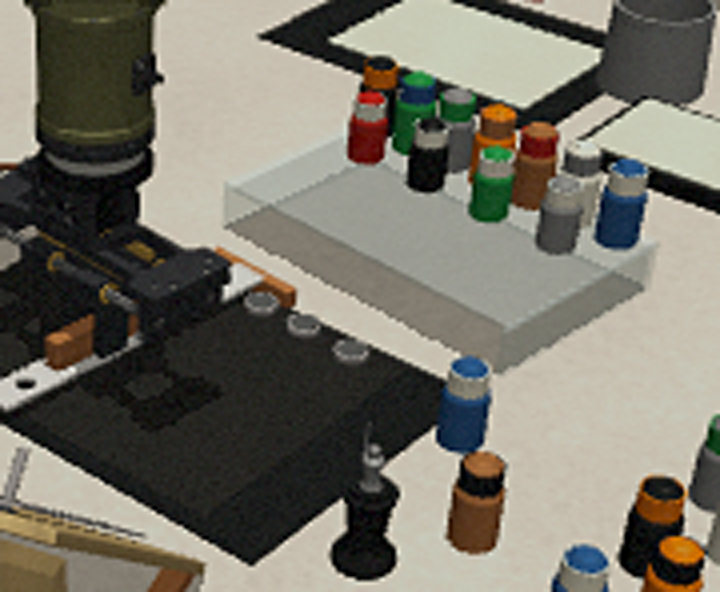

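{"name": "carry_out", "arguments": {"motion": [0,1,-3,0,0,0,0,2,-4,0,0,0,0,3,-4,0,0,0,0,3,-4,0,0,0,-3,0,-4,0,0,0,-3,0,-2,0,0,0,0,0,0,0,0,0]}}

```text
clock: 15.55
tool_pos: [0.5415, -0.0558, 0.2938]
eef_rot: [0.741, 0.672, -0.001, 0.001]
contact_force: [-0.4, 1.7, -2.9]
opening: 0.155
```

```bash
cat > f.py <<'E'
from h import *
st()
O=np.array([.5744,-.1306,.012]);X=np.array([.2251,-.6705,.7070]);Y=np.array([.948,.3183,0]);n=np.array([-.225,.670,.707])
P=O+.245*X-.040*Y; P2=O+.245*X+.045*Y
out=[]
for nm in('top','scene'):
    p=snap(nm); im=cv2.cvtColor(p['frame'],4)
    print(nm,proj(p,P),proj(p,P+.034*n))
    u,v=map(int,proj(p,P)); u0,v0=u-35,v-25
    c=cv2.resize(im[v0:v0+50,u0:u0+50],None,fx=8,fy=8,interpolation=2)
    for A in(P,P2,):
        a=[tuple(int(8*(t-o)+4) for t,o in zip(proj(p,Z),(u0,v0))) for Z in(A,A+.034*n)]
        cv2.circle(c,a[0],3,(0,0,255),1); cv2.circle(c,a[1],3,(0,255,0),1)
    out.append(c)
cv2.imwrite('pics/peg.png',np.hstack(out))
E
python3 f.py
```

```text
15.55 [ 0.5415 -0.0558  0.2938] 
 [[ 0.098  0.995 -0.001]
 [ 0.995 -0.098 -0.003]
 [-0.003 -0.    -1.   ]] [-0.4  1.7 -2.9] 0.15459086455395915 [-0.39  0.7   0.71  1.85 -0.6   0.82  0.53]
top (np.float64(375.2911547705106), np.float64(163.24120691472604)) (np.float64(368.5223844978861), np.float64(163.30648597196813))
scene (np.float64(231.8182654991988), np.float64(265.06285365289494)) (np.float64(237.01678734905147), np.float64(248.55617136277496))
```

View pics/peg.png

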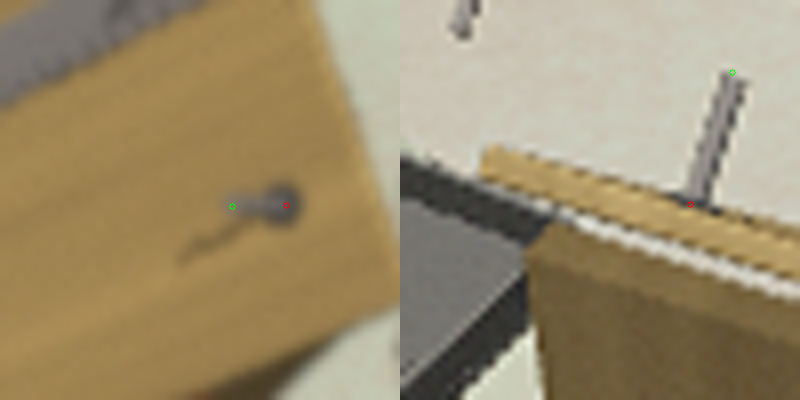

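```bash
cat > g.py <<'E'
from h import *
s=st()
O=np.array([.5744,-.1306,.012]);X=np.array([.2251,-.6705,.7070]);Y=np.array([.948,.3183,0]);n=np.array([-.225,.670,.707])
P=O+.245*X-.040*Y
Rt=R.from_matrix(np.c_[-X,Y,-n]); Rc=R.from_quat(s['eef_rot'])
rv=(Rc.inv()*Rt).as_rotvec(); print('rotvec',rv,np.linalg.norm(rv))
for l in(.1,.05,0):
    t=P-.062*X+(.082+l)*n; print(l,t,'tool delta cm (cur axes, target axes)',100*Rc.inv().apply(t-s['tool_pos']),100*Rt.inv().apply(t-s['tool_pos']))
E
python3 g.py
```

```text
15.65 [ 0.5411 -0.0519  0.2917] 
 [[ 0.093  0.996 -0.005]
 [ 0.996 -0.093  0.001]
 [ 0.    -0.005 -1.   ]] [-0.3 -0.2 -1.7] 0.15531450379529244 [-0.39  0.7   0.7   1.85 -0.6   0.82  0.53]
rotvec [-0.16796625 -0.77493522 -0.39330773] 0.885114811925694
0.1 [ 0.5367233 -0.1440935  0.270055 ] tool delta cm (cur axes, target axes) [-9.22021455  0.42515222  2.15779664] [-4.55139518 -3.35325246  7.60852791]
0.05 [ 0.5479733 -0.1775935  0.234705 ] tool delta cm (cur axes, target axes) [-12.45277187   1.87270673   5.68476547] [-4.55147894 -3.35315494 12.60696266]
0 [ 0.5592233 -0.2110935  0.199355 ] tool delta cm (cur axes, target axes) [-15.6853292    3.32026124   9.21173429] [-4.5515627  -3.35305743 17.60539742]
```

{"name": "carry_out", "arguments": {"motion": [0,0,0,-0.0336,-0.155,-0.0787,0,0,0,-0.0336,-0.155,-0.0787,0,0,0,-0.0336,-0.155,-0.0787,0,0,0,-0.0336,-0.155,-0.0787,0,0,0,-0.0336,-0.155,-0.0787,0,0,0,0,0,0]}}

```text
clock: 16.4
tool_pos: [0.5405, -0.049, 0.2889]
eef_rot: [0.536, 0.752, -0.225, 0.31]
contact_force: [-0.5, 0.2, -1.7]
opening: 0.156
```

```bash
python3 g.py
```

```text
16.4 [ 0.5405 -0.049   0.2889] 
 [[-0.233  0.946  0.224]
 [ 0.667  0.323 -0.671]
 [-0.707 -0.006 -0.707]] [-0.5  0.2 -1.7] 0.15643044333116918 [-0.91  0.99  1.11  2.06 -0.25  0.32  0.41]
rotvec [-0.00088195  0.00060079  0.00813982] 0.008209475911683835
0.1 [ 0.5367233 -0.1440935  0.270055 ] tool delta cm (cur axes, target axes) [-4.92989086 -3.41524992  7.62822673] [-4.96213526 -3.38171517  7.62225788]
0.05 [ 0.5479733 -0.1775935  0.234705 ] tool delta cm (cur axes, target axes) [-4.92699038 -3.41073253 12.6266586 ] [-4.96221902 -3.38161765 12.62069264]
0 [ 0.5592233 -0.2110935  0.199355 ] tool delta cm (cur axes, target axes) [-4.9240899  -3.40621514 17.62509048] [-4.96230278 -3.38152014 17.61912739]
```

{"name": "carry_out", "arguments": {"motion": [-2.5,-1.7,0,0,0,0.008,-2.4,-1.7,2,0,0,0,0,0,3,0,0,0,0,0,2.6,0,0,0,0,0,0,0,0,0]}}

```text
clock: 17.02
tool_pos: [0.537, -0.1484, 0.273]
eef_rot: [0.544, 0.747, -0.221, 0.311]
contact_force: [0.4, -0.2, -1.4]
opening: 0.153
```

```bash
python3 g.py; python3 e.py s6
```

```text
17.02 [ 0.537  -0.1484  0.273 ] 
 [[-0.214  0.951  0.224]
 [ 0.675  0.309 -0.669]
 [-0.706  0.008 -0.708]] [ 0.4 -0.2 -1.4] 0.1525747598231217 [-0.69  0.96  1.02  2.13 -0.22  0.11  0.48]
rotvec [-0.00119782 -0.00167671 -0.01202304] 0.012198341787979058
0.1 [ 0.5367233 -0.1440935  0.270055 ] tool delta cm (cur axes, target axes) [ 0.50540567  0.10029949 -0.08793594] [ 0.50401458  0.10647348 -0.08865836]
0.05 [ 0.5479733 -0.1775935  0.234705 ] tool delta cm (cur axes, target axes) [0.49697836 0.10643549 4.91048795] [0.50393082 0.106571   4.90977639]
0 [ 0.5592233 -0.2110935  0.199355 ] tool delta cm (cur axes, target axes) [0.48855106 0.11257149 9.90891183] [0.50384706 0.10666851 9.90821115]
17.02 [ 0.537  -0.1484  0.273 ] 
 [[-0.214  0.951  0.224]
 [ 0.675  0.309 -0.669]
 [-0.706  0.008 -0.708]] [ 0.4 -0.2 -1.4] 0.1525747598231217 [-0.69  0.96  1.02  2.13 -0.22  0.11  0.48]
```

View pics/s6.png

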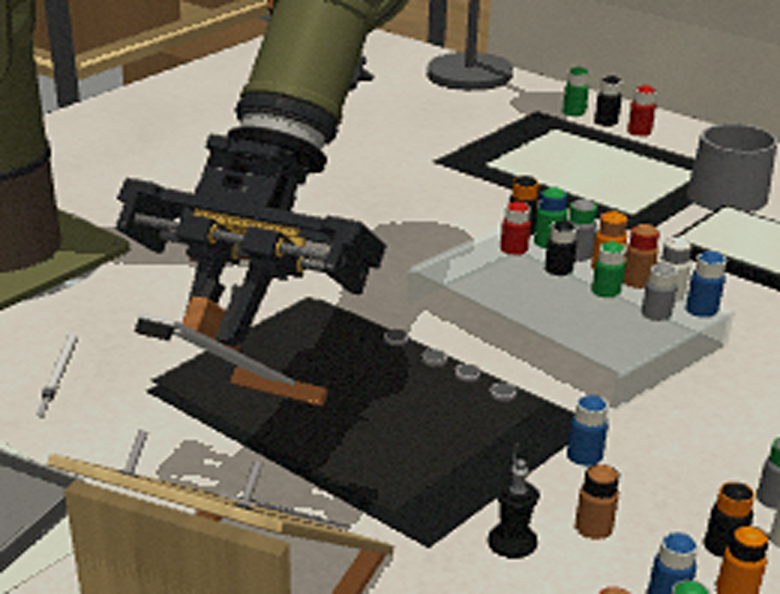

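{"name": "carry_out", "arguments": {"motion": [0,0,0,0,0,0,0.3,0.1,1.5,0,0,-0.005,0,0,1.5,0,0,0,0,0,0,0,0,0,0,0,0,0,0,0]}}

```text
clock: 17.7
tool_pos: [0.5446, -0.1649, 0.25]
eef_rot: [0.54, 0.749, -0.223, 0.312]
contact_force: [-0.3, 0.5, -0.8]
opening: 0.154
```

```bash
python3 g.py
```

```text
17.7 [ 0.5446 -0.1649  0.25  ] 
 [[-0.221  0.948  0.226]
 [ 0.67   0.317 -0.671]
 [-0.708  0.003 -0.706]] [-0.3  0.5 -0.8] 0.15392045193425458 [-0.63  0.99  0.97  2.12 -0.23  0.05  0.49]
rotvec [ 0.00114543  0.00163529 -0.00341387] 0.003954832768606371
0.1 [ 0.5367233 -0.1440935  0.270055 ] tool delta cm (cur axes, target axes) [ 0.15085479 -0.08342132 -2.98525199] [ 0.156026   -0.08631669 -2.98490386]
0.05 [ 0.5479733 -0.1775935  0.234705 ] tool delta cm (cur axes, target axes) [ 0.15893546 -0.08906281  2.01317305] [ 0.15594224 -0.08621918  2.01353089]
0 [ 0.5592233 -0.2110935  0.199355 ] tool delta cm (cur axes, target axes) [ 0.16701612 -0.09470431  7.01159809] [ 0.15585847 -0.08612166  7.01196565]
```

{"name": "carry_out", "arguments": {"motion": [0.15,-0.1,1.0,0,0,-0.003,0,0,1.0,0,0,0,0,0,0,0,0,0,0,0,0,0,0,0]}}

```text
clock: 18.2
tool_pos: [0.552, -0.1748, 0.2383]
eef_rot: [0.541, 0.75, -0.225, 0.309]
contact_force: [-0.3, 0.3, -1.5]
opening: 0.154
```

```bash
python3 g.py
```

```text
18.2 [ 0.552  -0.1748  0.2383] 
 [[-0.225  0.949  0.219]
 [ 0.671  0.314 -0.671]
 [-0.706 -0.004 -0.708]] [-0.3  0.3 -1.5] 0.154358489159113 [-0.6   1.02  0.96  2.1  -0.46  0.04  0.72]
rotvec [-0.00596532 -0.00124007 -0.0002792 ] 0.006099240037496408
0.1 [ 0.5367233 -0.1440935  0.270055 ] tool delta cm (cur axes, target axes) [ 0.16448152 -0.49999995 -4.64947716] [ 0.15884964 -0.47220987 -4.65257742]
0.05 [ 0.5479733 -0.1775935  0.234705 ] tool delta cm (cur axes, target axes) [ 0.1582036  -0.47008448  0.34886413] [ 0.15876588 -0.47211236  0.34585734]
0 [ 0.5592233 -0.2110935  0.199355 ] tool delta cm (cur axes, target axes) [ 0.15192567 -0.44016902  5.34720542] [ 0.15868212 -0.47201484  5.34429209]
```

{"name": "carry_out", "arguments": {"motion": [0.1,-0.15,0,0.003,0,0,0,-0.15,0,0.003,0,0,0,-0.15,0,0,0,0,0,0,0,0,0,0]}}

```text
clock: 18.7
tool_pos: [0.5474, -0.1758, 0.2374]
eef_rot: [0.542, 0.749, -0.228, 0.307]
contact_force: [0.6, 0.3, -3.2]
opening: 0.156
```

```bash
python3 g.py
cat > k.py <<'E'
import numpy as np, itertools
from scipy.spatial.transform import Rotation as R
from scipy.optimize import least_squares
D=[([-1.304,.689,-.195,1.565,.157,.902,-.215],[.1441,.6076,.3019],[-.973,.231,0,.231,.973,-.002,0,-.002,-1]),
([.06,.63,-.29,1.96,.3,.6,1.06],[.5074,.0155,.2512],[-.997,.075,-.004,.075,.997,0,.004,0,-1]),
([0,.77,-.21,2.04,.41,.37,.99],[.5051,.018,.1643],[-.999,.043,.004,.043,.999,.001,-.004,.001,-1]),
([-.17,.93,.1,1.95,-.29,.28,.08],[.5422,.0143,.0905],[.092,.996,-.006,.996,-.092,0,-.001,-.006,-1]),
([-.45,.9,.08,2.11,-.44,.15,-.06],[.4679,.1487,.0969],[.091,.996,0,.996,-.091,-.001,0,0,-1]),
([-.16,.92,.04,2.2,-.96,.04,.74],[.4565,.0139,.0823],[.095,.995,-.004,.995,-.095,-.001,-.002,-.004,-1]),
([-.39,.7,.7,1.85,-.6,.82,.53],[.5411,-.0519,.2917],[.093,.996,-.005,.996,-.093,.001,0,-.005,-1]),
([-.91,.99,1.11,2.06,-.25,.32,.41],[.5405,-.049,.2889],[-.233,.946,.224,.667,.323,-.671,-.707,-.006,-.707]),
([-.63,.99,.97,2.12,-.23,.05,.49],[.5446,-.1649,.25],[-.221,.948,.226,.67,.317,-.671,-.708,.003,-.706])]
def fk(q,sg,L,off=(0,0)):
    a=np.array(q)*sg; ax='zyzyzyz'; p=np.zeros(3);r=R.identity()
    p=np.array([0,0,L[0]])
    for i in range(7):
        t=a[i]+(off[0] if i==0 else off[1] if i==6 else 0)
        r=r*R.from_euler(ax[i],t)
        if i==1: p=p+r.apply([L[4],0,L[1]])
        if i==3: p=p+r.apply([L[5],0,L[2]])
        if i==6: p=p+r.apply([0,0,L[3]])
    return p,r
def res(v,sg):
    o=[]
    for q,p,m in D:
        P,r=fk(q,sg,v[:6],v[6:]); o+=list((P-p))+list(.2*(r.as_matrix().ravel()-np.array(m)))
    return np.array(o)
if __name__=='__main__':
    best=[]
    for s in itertools.product([1,-1],repeat=4):
        sg=np.array([s[0],1,s[1],1,s[2],1,s[3]])
        for o7 in(0,1.57,3.14,-1.57):
          for o1 in(0,3.14):
            f=least_squares(res,[.3,.4,.4,.2,0,0,o1,o7],args=(sg,),max_nfev=30); best.append((f.cost,sg.tolist(),f.x.round(4).tolist()))
    best.sort(key=lambda b:b[0])
    for b in best[:3]: print(b)
E
python3 k.py
```

```text
18.7 [ 0.5474 -0.1758  0.2374] 
 [[-0.225  0.951  0.213]
 [ 0.672  0.309 -0.673]
 [-0.706 -0.008 -0.708]] [ 0.6  0.3 -3.2] 0.15551302534467837 [-0.6   1.02  0.96  2.11 -0.58  0.04  0.84]
rotvec [-0.0123571  -0.00128281 -0.00089107] 0.01245542546290592
0.1 [ 0.5367233 -0.1440935  0.270055 ] tool delta cm (cur axes, target axes) [ 0.06420079 -0.06565316 -4.67068473] [ 0.05824153 -0.00787844 -4.67121759]
0.05 [ 0.5479733 -0.1775935  0.234705 ] tool delta cm (cur axes, target axes) [ 0.05773276 -0.00378815  0.32736298] [ 0.05815777 -0.00778092  0.32721717]
0 [ 0.5592233 -0.2110935  0.199355 ] tool delta cm (cur axes, target axes) [0.05126473 0.05807687 5.32541069] [ 0.05807401 -0.00768341  5.32565192]
(np.float64(0.0009286789897615568), [-1, 1, -1, 1, -1, 1, -1], [0.3077, 0.6204, 0.3514, 0.2739, -0.0372, 0.0138, -0.0788, 1.4972])
(np.float64(0.000928678989761611), [-1, 1, -1, 1, -1, 1, -1], [0.3077, 0.6204, 0.3514, 0.2739, -0.0372, 0.0138, -0.0788, 1.4972])
(np.float64(0.000928678989761653), [-1, 1, -1, 1, -1, 1, -1], [0.3077, 0.6204, 0.3514, 0.2739, -0.0372, 0.0138, -0.0788, 1.4972])
```

```bash
cat > n.py <<'E'
from k import *
from h import monitor
sg=np.array([-1,1,-1,1,-1,1,-1]);v=np.array([0.3077,0.6204,0.3514,0.2739,-0.0372,0.0138,-0.0788,1.4972])
O=np.array([.5744,-.1306,.012]);X=np.array([.2251,-.6705,.7070]);Y=np.array([.948,.3183,0]);n=np.array([-.225,.670,.707])
P=O+.245*X-.040*Y; Rt=R.from_matrix(np.c_[-X,Y,-n])
lo=np.array([-3.01,-.46,-1.47,.13,-1,.04,-2.66]);hi=np.array([3.01,2.08,1.51,2.56,4.14,2.09,2.66])
q0=np.array(monitor.get_state()['q'])
def ik(t,Rt,q3,qs):
    def f(q):
        p,r=fk(q,sg,v[:6],v[6:]); return np.r_[p-t,.3*(r.inv()*Rt).as_rotvec(),.05*(q[2]-q3),1e-3*(q-qs)]
    return least_squares(f,np.clip(qs,lo+.01,hi-.01),bounds=(lo,hi))
if __name__=='__main__':
  for l in(.05,.02,0):
    t=P-.062*X+(.082+l)*n
    for q3 in(1.3,1.1,.96,.8,.5,.2):
        s=ik(t,Rt,q3,q0); print(l,q3,s.x.round(2),round(s.cost*1e6,1))
E
python3 n.py
```

```text
0.05 1.3 [-0.62  1.    0.98  2.11 -1.    0.04  1.25] 167.4
0.05 1.1 [-0.61  1.    0.97  2.1  -1.    0.04  1.25] 54.8
0.05 0.96 [-0.61  0.99  0.97  2.1  -1.    0.04  1.26] 34.0
0.05 0.8 [-0.6   0.99  0.96  2.1  -1.    0.04  1.26] 68.6
0.05 0.5 [-0.39  0.84  0.5   2.11  1.63  0.37 -1.34] 5.0
0.05 0.2 [-0.21  0.79  0.2   2.11  1.62  0.6  -1.3 ] 5.2
0.02 1.3 [-0.56  1.03  0.95  2.07 -1.    0.04  1.25] 284.7
0.02 1.1 [-0.56  1.03  0.94  2.07 -1.    0.04  1.26] 157.6
0.02 0.96 [-0.55  1.03  0.94  2.07 -1.    0.04  1.26] 126.6
0.02 0.8 [-0.55  1.02  0.94  2.07 -1.    0.04  1.26] 149.6
0.02 0.5 [-0.54  1.02  0.93  2.07 -1.    0.04  1.26] 360.5
0.02 0.2 [-0.17  0.84  0.2   2.1   1.72  0.59 -1.38] 5.6
0 1.3 [-0.53  1.05  0.93  2.05 -1.    0.04  1.25] 385.9
0 1.1 [-0.52  1.05  0.93  2.05 -1.    0.04  1.26] 249.9
0 0.96 [-0.52  1.05  0.92  2.05 -1.    0.04  1.26] 212.7
0 0.8 [-0.52  1.05  0.92  2.05 -1.    0.04  1.26] 228.5
0 0.5 [-0.51  1.04  0.91  2.05 -1.    0.04  1.27] 426.0
0 0.2 [-0.5   1.03  0.9   2.04 -1.    0.04  1.27] 842.2
```

```bash
cat > sim.py <<'E'
from n import *
def F(q): return fk(q,sg,v[:6],v[6:])
def jac(q):
    p,r=F(q);J=np.zeros((6,7));e=1e-5
    for i in range(7):
        d=np.array(q);d[i]+=e;P2,R2=F(d);J[:3,i]=(P2-p)/e;J[3:,i]=(R2*r.inv()).as_rotvec()/e
    return J
def step(q,pt,Rt_,lam,kp,home,nit=12):
    q=np.array(q,float);qs=q.copy()
    for _ in range(nit):
        p,r=F(q);err=np.r_[pt-p,(Rt_*r.inv()).as_rotvec()]
        act=np.ones(7,bool)
        for _ in range(3):
            J=jac(q)*act; Ji=J.T@np.linalg.inv(J@J.T+lam**2*np.eye(6))
            dq=Ji@err+(np.eye(7)-Ji@J)@(kp*(home-q)); dq*=act
            bad=((q+dq<lo)|(q+dq>hi))&act
            if not bad.any(): break
            act&=~bad
        q=np.clip(q+dq*.5,lo,hi); q=np.clip(q,qs-.27,qs+.27)
    return q
def run(q,rows,lam=.02,kp=0,home=np.array([-1.304,.689,-.195,1.565,.157,.902,-.215])):
    q=np.array(q,float);pt,Rc=F(q)
    for w in rows:
        w=np.array(w,float);pt=pt+Rc.apply(w[:3]/100);Rc=Rc*R.from_rotvec(w[3:]); q=step(q,pt,Rc,lam,kp,home)
        pt,Rc=F(q) if False else (pt,Rc)
    return q
Z=[0]*6
A=([-1.304,.689,-.195,1.565,.157,.902,-.215],[[-4.1,-4.1,0,0,0,0]]*11+[[-4,-4.1,2,0,0,0],[0,0,3,0,0,-.16],Z],[.06,.63,-.29,1.96,.3,.6,1.06])
B=([-.02,.83,-.17,2.06,.44,.29,.96],[[0,0,0,0,0,.18]]*9+[[0,2.1,0,0,0,0],[0,2.1,2,0,0,0],[0,0,1.9,0,0,0],Z],[-.17,.93,.1,1.95,-.29,.28,.08])
C=([-.16,.92,.04,2.2,-.96,.04,.74],[[0,1,-3,0,0,0],[0,2,-4,0,0,0],[0,3,-4,0,0,0],[0,3,-4,0,0,0],[-3,0,-4,0,0,0],[-3,0,-2,0,0,0],Z],[-.39,.7,.71,1.85,-.6,.82,.53])
Dd=([-.39,.7,.7,1.85,-.6,.82,.53],[[0,0,0,-.0336,-.155,-.0787]]*5+[Z],[-.91,.99,1.11,2.06,-.25,.32,.41])
if __name__=='__main__':
  for kp in(0,.02,.1):
    for nm,(q,r,t) in zip('ABCD',(A,B,C,Dd)): print(kp,nm,run(q,r,kp=kp).round(2),t)
E
python3 sim.py
```

```text
0 A [ 0.07  0.63 -0.29  1.95  0.3   0.6   1.08] [0.06, 0.63, -0.29, 1.96, 0.3, 0.6, 1.06]
0 B [-0.17  0.91  0.1   1.96 -0.3   0.28  0.08] [-0.17, 0.93, 0.1, 1.95, -0.29, 0.28, 0.08]
0 C [-0.4   0.68  0.68  1.81 -0.56  0.85  0.46] [-0.39, 0.7, 0.71, 1.85, -0.6, 0.82, 0.53]
0 D [-0.92  0.97  1.11  2.08 -0.27  0.27  0.41] [-0.91, 0.99, 1.11, 2.06, -0.25, 0.32, 0.41]
0.02 A [ 0.08  0.64 -0.31  1.95  0.32  0.6   1.06] [0.06, 0.63, -0.29, 1.96, 0.3, 0.6, 1.06]
0.02 B [-0.12  0.91  0.02  1.96 -0.07  0.27 -0.14] [-0.17, 0.93, 0.1, 1.95, -0.29, 0.28, 0.08]
0.02 C [-0.23  0.63  0.37  1.8  -0.31  0.78  0.21] [-0.39, 0.7, 0.71, 1.85, -0.6, 0.82, 0.53]
0.02 D [-0.89  0.92  1.01  2.08  0.11  0.26  0.03] [-0.91, 0.99, 1.11, 2.06, -0.25, 0.32, 0.41]
0.1 A [ 0.11  0.64 -0.36  1.95  0.37  0.61  1.01] [0.06, 0.63, -0.29, 1.96, 0.3, 0.6, 1.06]
0.1 B [-0.11  0.91  0.    1.96 -0.01  0.27 -0.2 ] [-0.17, 0.93, 0.1, 1.95, -0.29, 0.28, 0.08]
0.1 C [-0.09  0.61  0.14  1.79 -0.12  0.75  0.03] [-0.39, 0.7, 0.71, 1.85, -0.6, 0.82, 0.53]
0.1 D [-0.84  0.86  0.89  2.07  0.49  0.31 -0.36] [-0.91, 0.99, 1.11, 2.06, -0.25, 0.32, 0.41]
```

```bash
cat > srch.py <<'E'
from sim import *
import time
def FJ(q):
    a=q*sg; a=a.copy(); a[0]+=v[6]; a[6]+=v[7]
    r=np.eye(3);p=np.array([0,0,v[0]]);ax=[];org=[]
    for i in range(7):
        c,s=np.cos(a[i]),np.sin(a[i])
        ax.append(sg[i]*r[:,2 if i%2==0 else 1]);org.append(p)
        r=r@(np.array([[c,-s,0],[s,c,0],[0,0,1]]) if i%2==0 else np.array([[c,0,s],[0,1,0],[-s,0,c]]))
        if i==1:p=p+r@[v[4],0,v[1]]
        if i==3:p=p+r@[v[5],0,v[2]]
        if i==6:p=p+r[:,2]*v[3]
    J=np.array([np.r_[np.cross(x,p-o),x] for x,o in zip(ax,org)]).T
    return p,r,J
def rstep(q,pt,Rm,lam=.02,nit=5):
    qs=q.copy()
    for _ in range(nit):
        p,r,J0=FJ(q);err=np.r_[pt-p,R.from_matrix(Rm@r.T).as_rotvec()];act=np.ones(7)
        for _ in range(3):
            J=J0*act;dq=J.T@np.linalg.solve(J@J.T+lam**2*np.eye(6),err)
            bad=((q+dq<lo+.005)|(q+dq>hi-.005))&(act>0)
            if not bad.any():break
            act=act*(~bad)
        q=np.clip(np.clip(q+dq,lo,hi),qs-.27,qs+.27)
    return q
def goto(q,t,Rg,log):
    p,r,_=FJ(q);r0=R.from_matrix(r);rv=(r0.inv()*Rg).as_rotvec()
    N=int(max(1,np.ceil(np.linalg.norm(t-p)/.04),np.ceil(np.linalg.norm(rv)/.17)))
    for i in range(1,N+1):
        q=rstep(q,p+(t-p)*i/N,(r0*R.from_rotvec(rv*i/N)).as_matrix());log.append(q)
    return q
def wp(x):
    Rv=R.from_matrix(np.c_[[.0912,.9958,0],[.9958,-.0912,0],[0,0,-1.]])
    return x[:3],R.from_rotvec([x[3],x[4],0])*R.from_euler('z',x[5])*Rv
hov=lambda l:P-.062*X+(.082+l)*n
def margin(log):
    L=np.array(log);return np.minimum(L-lo,hi-L).min()
if __name__=='__main__':
    rng=np.random.default_rng(0);best=[];t0=time.time()
    lg=[];qa=goto(q0,hov(.12),Rt,lg);print('hov',qa.round(2))
    while time.time()-t0<240:
        k=rng.integers(1,4);w=[np.r_[rng.uniform(.35,.7),rng.uniform(-.2,.25),rng.uniform(.38,.5),rng.uniform(-.8,.8,2),rng.uniform(-1.6,1.6)] for _ in range(k)]
        log=[];q=qa
        for x in w:q=goto(q,*wp(x),log)
        q=goto(q,hov(.1),Rt,log);l2=[];q=goto(q,hov(0),Rt,l2)
        p,r,_=FJ(q);e=np.linalg.norm(p-hov(0))+.3*np.linalg.norm(R.from_matrix(Rt.as_matrix()@r.T).as_rotvec())
        m=min(margin(l2),.3)+min(margin(log),.15)-20*e-.004*len(log)
        best.append((m,len(log),round(margin(log),3),round(margin(l2),3),q.round(2),[y.round(2).tolist() for y in w]))
    best.sort(key=lambda b:-b[0]);print(len(best))
    for b in best[:5]:print(b)
E
python3 srch.py
```

```text
hov [-0.76  0.94  1.09  2.13 -0.57  0.13  0.83]
1659
(np.float64(0.2434734278035251), 31, np.float64(0.067), np.float64(0.453), array([-0.13,  0.87,  0.18,  2.09,  1.78,  0.6 , -1.42]), [[0.45, 0.07, 0.45, 0.58, -0.61, -0.3], [0.43, -0.04, 0.41, -0.61, -0.31, 1.58]])
(np.float64(0.2320673555865614), 39, np.float64(0.088), np.float64(0.445), array([-0.22,  0.88,  0.33,  2.1 ,  1.81,  0.49, -1.48]), [[0.39, 0.08, 0.47, 0.31, -0.75, 1.43], [0.35, -0.16, 0.41, 0.25, 0.0, -1.54]])
(np.float64(0.2118071318893053), 37, np.float64(0.06), np.float64(0.453), array([-0.11,  0.86,  0.14,  2.09,  1.77,  0.62, -1.41]), [[0.57, -0.07, 0.43, -0.69, 0.67, 0.56], [0.5, -0.0, 0.48, 0.64, 0.77, -1.56], [0.4, -0.01, 0.48, -0.66, -0.4, -0.41]])
(np.float64(0.20611666507957294), 29, np.float64(0.022), np.float64(0.453), array([-0.15,  0.87,  0.21,  2.09,  1.78,  0.58, -1.43]), [[0.44, 0.19, 0.42, 0.76, -0.59, 1.14], [0.54, 0.04, 0.44, -0.51, 0.44, -0.31]])
(np.float64(0.19991221182485341), 35, np.float64(0.075), np.float64(0.265), array([-0.32,  0.92,  0.51,  2.1 ,  1.89,  0.35, -1.58]), [[0.64, -0.09, 0.44, -0.21, -0.6, 0.48], [0.64, 0.07, 0.5, -0.47, 0.19, 0.5], [0.67, -0.11, 0.46, 0.45, 0.79, -1.52]])
```

```bash
cat > leg.py <<'E'
from srch import *
import sys
def rows(p,r0,t,Rg):
    rv=(r0.inv()*Rg).as_rotvec();N=int(max(1,np.ceil(np.linalg.norm(t-p)/.04),np.ceil(np.linalg.norm(rv)/.17)))
    for i in range(N):
        ri=r0*R.from_rotvec(rv*i/N); print((ri.inv().apply(t-p)/N*100).round(1).tolist()+(rv/N).round(3).tolist(),end=',\n' if i<N-1 else '\n\n')
w=[[0.45,0.07,0.45,0.58,-0.61,-0.3],[0.43,-0.04,0.41,-0.61,-0.31,1.58]]
G=[(hov(.12),Rt)]+[wp(np.array(x)) for x in w]+[(hov(.1),Rt)]
s=monitor.get_state();p,r=np.array(s['tool_pos']),R.from_quat(s['eef_rot']);q=np.array(s['q']);print(q.round(2),p)
for k in sys.argv[1:]:
    t,Rg=G[int(k)];print('leg',k,t);rows(p,r,t,Rg);lg=[];q=goto(q,t,Rg,lg);print('pred',q.round(2),'margin',margin(lg));p,r=np.array(t),Rg
E
python3 leg.py 0 1
```

```text
[-0.6   1.02  0.96  2.11 -0.58  0.04  0.84] [ 0.54744158 -0.17576563  0.23743035]
leg 0 [ 0.5322233 -0.1306935  0.284195 ]
[0.0, -0.0, -3.3, -0.006, -0.001, -0.0],
[0.0, -0.0, -3.3, -0.006, -0.001, -0.0]

pred [-0.76  0.94  1.09  2.13 -0.57  0.13  0.83] margin 0.04020221605670573
leg 1 [0.45 0.07 0.45]
[0.4, -0.1, -2.7, -0.032, 0.134, 0.091],
[0.7, -0.1, -2.6, -0.032, 0.134, 0.091],
[1.0, -0.1, -2.5, -0.032, 0.134, 0.091],
[1.4, -0.1, -2.4, -0.032, 0.134, 0.091],
[1.6, -0.2, -2.2, -0.032, 0.134, 0.091],
[1.9, -0.3, -1.9, -0.032, 0.134, 0.091],
[2.1, -0.4, -1.7, -0.032, 0.134, 0.091],
[2.3, -0.6, -1.4, -0.032, 0.134, 0.091],
[2.4, -0.7, -1.1, -0.032, 0.134, 0.091],
[2.4, -0.9, -0.8, -0.032, 0.134, 0.091]

pred [ 0.36  0.14 -0.25  2.   -0.95  0.72  0.38] margin 0.05409711310175913
```

{"name": "carry_out", "arguments": {"motion": [0,0,-3.3,-0.006,-0.001,0,0,0,-3.3,-0.006,-0.001,0,0.4,-0.1,-2.7,-0.032,0.134,0.091,0.7,-0.1,-2.6,-0.032,0.134,0.091,1.0,-0.1,-2.5,-0.032,0.134,0.091,1.4,-0.1,-2.4,-0.032,0.134,0.091,1.6,-0.2,-2.2,-0.032,0.134,0.091]}}

```text
clock: 19.58
tool_pos: [0.4922, -0.0311, 0.3681]
eef_rot: [0.71, 0.685, 0.1, 0.131]
contact_force: [-0.1, -0.4, -1.5]
opening: 0.152
```

{"name": "carry_out", "arguments": {"motion": [1.9,-0.3,-1.9,-0.032,0.134,0.091,2.1,-0.4,-1.7,-0.032,0.134,0.091,2.3,-0.6,-1.4,-0.032,0.134,0.091,2.4,-0.7,-1.1,-0.032,0.134,0.091,2.4,-0.9,-0.8,-0.032,0.134,0.091]}}

```text
clock: 20.2
tool_pos: [0.4696, 0.0292, 0.3975]
eef_rot: [0.761, 0.583, 0.283, -0.006]
contact_force: [1.3, 1.0, -2.5]
opening: 0.152
```

```bash
python3 leg.py 2 3
```

```text
[ 0.17  0.27 -0.17  2.21 -1.    0.37  0.64] [0.46959786 0.02919336 0.39750568]
leg 2 [ 0.43 -0.04  0.41]
[-0.5, -0.1, -0.4, 0.058, -0.063, -0.138],
[-0.5, -0.2, -0.4, 0.058, -0.063, -0.138],
[-0.5, -0.2, -0.3, 0.058, -0.063, -0.138],
[-0.5, -0.3, -0.3, 0.058, -0.063, -0.138],
[-0.4, -0.4, -0.2, 0.058, -0.063, -0.138],
[-0.4, -0.5, -0.2, 0.058, -0.063, -0.138],
[-0.3, -0.5, -0.1, 0.058, -0.063, -0.138],
[-0.2, -0.6, -0.1, 0.058, -0.063, -0.138],
[-0.2, -0.6, -0.0, 0.058, -0.063, -0.138],
[-0.1, -0.6, 0.0, 0.058, -0.063, -0.138],
[0.0, -0.6, 0.1, 0.058, -0.063, -0.138],
[0.1, -0.6, 0.1, 0.058, -0.063, -0.138],
[0.2, -0.6, 0.1, 0.058, -0.063, -0.138]

pred [-0.57  0.33  0.23  2.15  0.94  0.77  0.4 ] margin 0.26745994434671516
leg 3 [ 0.5367233 -0.1440935  0.270055 ]
[-0.7, 0.1, 2.8, 0.02, -0.006, 0.161],
[-0.7, 0.3, 2.8, 0.02, -0.006, 0.161],
[-0.6, 0.4, 2.8, 0.02, -0.006, 0.161],
[-0.5, 0.6, 2.8, 0.02, -0.006, 0.161],
[-0.4, 0.7, 2.8, 0.02, -0.006, 0.161],
[-0.3, 0.8, 2.8, 0.02, -0.006, 0.161],
[-0.1, 0.9, 2.8, 0.02, -0.006, 0.161]

pred [-0.54  0.8   0.65  2.12  1.3   0.31 -1.04] margin 0.26965444954078593
```

{"name": "carry_out", "arguments": {"motion": [-0.5,-0.1,-0.4,0.058,-0.063,-0.138,-0.5,-0.2,-0.4,0.058,-0.063,-0.138,-0.5,-0.2,-0.3,0.058,-0.063,-0.138,-0.5,-0.3,-0.3,0.058,-0.063,-0.138,-0.4,-0.4,-0.2,0.058,-0.063,-0.138,-0.4,-0.5,-0.2,0.058,-0.063,-0.138,-0.3,-0.5,-0.1,0.058,-0.063,-0.138]}}

```text
clock: 21.08
tool_pos: [0.4485, -0.0096, 0.4047]
eef_rot: [0.431, 0.896, -0.032, 0.101]
contact_force: [-0.1, 0.3, -2.6]
opening: 0.151
```

{"name": "carry_out", "arguments": {"motion": [-0.2,-0.6,-0.1,0.058,-0.063,-0.138,-0.2,-0.6,0,0.058,-0.063,-0.138,-0.1,-0.6,0,0.058,-0.063,-0.138,0,-0.6,0.1,0.058,-0.063,-0.138,0.1,-0.6,0.1,0.058,-0.063,-0.138,0.2,-0.6,0.1,0.058,-0.063,-0.138,0,0,0,0,0,0]}}

```text
clock: 21.95
tool_pos: [0.4296, -0.0404, 0.41]
eef_rot: [0.036, 0.94, -0.294, 0.167]
contact_force: [0.7, -0.1, -2.4]
opening: 0.153
```

```bash
sed -i 's/+\[(hov(.1),Rt)\]/+[(hov(.1),Rt),(hov(0),Rt)]/' leg.py; python3 leg.py 3 4
```

```text
[-0.61  0.29  0.25  2.22  0.93  0.8   0.4 ] [ 0.42959374 -0.04038282  0.41002214]
leg 3 [ 0.5367233 -0.1440935  0.270055 ]
[-0.7, 0.1, 2.8, 0.021, -0.005, 0.161],
[-0.7, 0.3, 2.8, 0.021, -0.005, 0.161],
[-0.6, 0.4, 2.8, 0.021, -0.005, 0.161],
[-0.5, 0.6, 2.8, 0.021, -0.005, 0.161],
[-0.4, 0.7, 2.8, 0.021, -0.005, 0.161],
[-0.2, 0.8, 2.8, 0.021, -0.005, 0.161],
[-0.1, 0.9, 2.8, 0.021, -0.005, 0.161]

pred [-0.54  0.8   0.65  2.12  1.3   0.31 -1.04] margin 0.26714771516934477
leg 4 [ 0.5592233 -0.2110935  0.199355 ]
[-0.0, 0.0, 3.3, 0.0, 0.0, 0.0],
[-0.0, 0.0, 3.3, 0.0, 0.0, 0.0],
[-0.0, 0.0, 3.3, 0.0, 0.0, 0.0]

pred [-0.34  0.93  0.55  2.1   1.93  0.31 -1.63] margin 0.14423726897605543
```

{"name": "carry_out", "arguments": {"motion": [-0.7,0.1,2.8,0.021,-0.005,0.161,-0.7,0.3,2.8,0.021,-0.005,0.161,-0.6,0.4,2.8,0.021,-0.005,0.161,-0.5,0.6,2.8,0.021,-0.005,0.161,-0.4,0.7,2.8,0.021,-0.005,0.161,-0.2,0.8,2.8,0.021,-0.005,0.161,-0.1,0.9,2.8,0.021,-0.005,0.161,0,0,0,0,0,0]}}

```text
clock: 22.95
tool_pos: [0.5373, -0.1454, 0.2702]
eef_rot: [0.54, 0.749, -0.225, 0.311]
contact_force: [-0.2, 0.6, -2.2]
opening: 0.152
```

```bash
python3 g.py
```

```text
22.95 [ 0.5373 -0.1454  0.2702] 
 [[-0.224  0.949  0.223]
 [ 0.669  0.316 -0.672]
 [-0.708 -0.001 -0.706]] [-0.2  0.6 -2.2] 0.15182135667980518 [-0.5   0.78  0.57  2.12  1.24  0.39 -0.96]
rotvec [-0.00214128  0.00200768 -0.00066773] 0.0030102632459998078
0.1 [ 0.5367233 -0.1440935  0.270055 ] tool delta cm (cur axes, target axes) [ 0.10819381 -0.01218196 -0.09195236] [ 0.10838628 -0.01191297 -0.09176074]
0.05 [ 0.5479733 -0.1775935  0.234705 ] tool delta cm (cur axes, target axes) [ 1.18148918e-01 -1.38473410e-03  4.90646082e+00] [ 0.10830252 -0.01181545  4.90667401]
0 [ 0.5592233 -0.2110935  0.199355 ] tool delta cm (cur axes, target axes) [1.28104020e-01 9.41249611e-03 9.90487400e+00] [ 0.10821875 -0.01171794  9.90510876]
```

{"name": "carry_out", "arguments": {"motion": [0.1,0,2.5,0,0,0,0,0,2.5,0,0,0,0,0,0.9,0,0,0,0,0,0,0,0,0,0,0,0,0,0,0]}}

```text
clock: 23.58
tool_pos: [0.5492, -0.183, 0.2293]
eef_rot: [0.539, 0.75, -0.224, 0.311]
contact_force: [0.3, 0.1, -1.8]
opening: 0.163
```

```bash
python3 g.py
cat > hole.py <<'E'
from h import *
s=monitor.get_state();Rc=R.from_quat(s['eef_rot']);H=np.array(s['tool_pos'])+Rc.apply([-.062,0,.069-.002])
O=np.array([.5744,-.1306,.012]);X=np.array([.2251,-.6705,.7070]);Y=np.array([.948,.3183,0]);n=np.array([-.225,.670,.707])
P=O+.245*X-.040*Y; out=[]
for nm in('top','scene'):
    p=snap(nm); im=cv2.cvtColor(p['frame'],4); u,v=map(int,proj(p,H)); u0,v0=u-25,v-25
    c=cv2.resize(im[v0:v0+50,u0:u0+50],None,fx=8,fy=8,interpolation=2)
    for A,col in((P,(0,0,255)),(P+.034*n,(0,255,0)),(H,(255,0,0))):
        cv2.circle(c,tuple(int(8*(t-o)+4) for t,o in zip(proj(p,A),(u0,v0))),3,col,1)
    out.append(c)
cv2.imwrite('pics/hole.png',np.hstack(out))
E
python3 hole.py
```

```text
23.57 [ 0.5492 -0.183   0.2293] 
 [[-0.226  0.948  0.225]
 [ 0.67   0.319 -0.671]
 [-0.708 -0.    -0.707]] [ 0.3  0.1 -1.8] 0.16301494524777901 [-0.45  0.9   0.65  2.11  1.53  0.26 -1.24]
rotvec [5.99788146e-06 7.74305678e-04 6.10637703e-04] 0.000986135721967906
0.1 [ 0.5367233 -0.1440935  0.270055 ] tool delta cm (cur axes, target axes) [ 7.85253731e-04  5.18740055e-02 -5.76881355e+00] [ 5.28374348e-03  5.18375519e-02 -5.76881151e+00]
0.05 [ 0.5479733 -0.1775935  0.234705 ] tool delta cm (cur axes, target axes) [ 0.00457176  0.05194267 -0.77038023] [ 0.00519998  0.05193507 -0.77037676]
0 [ 0.5592233 -0.2110935  0.199355 ] tool delta cm (cur axes, target axes) [0.00835826 0.05201134 4.22805309] [0.00511622 0.05203258 4.228058  ]
```

View pics/hole.png

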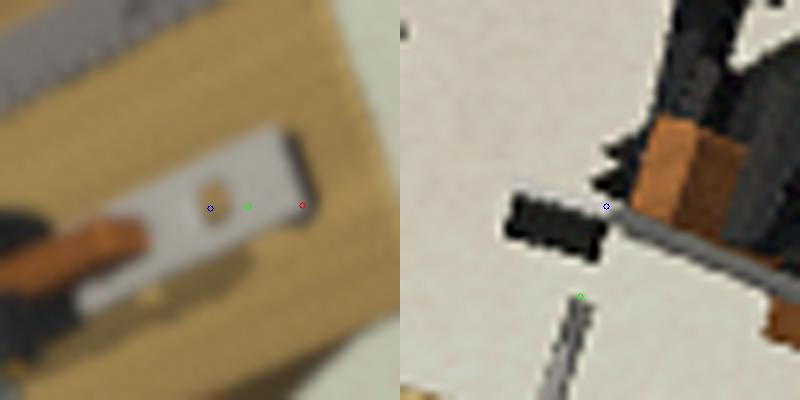

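{"name": "carry_out", "arguments": {"motion": [0,-0.05,1,0,0,0,0,0,1,0,0,0,0,0,0.8,0,0,0,0,0,0,0,0,0]}}

```text
clock: 24.18
tool_pos: [0.5548, -0.2024, 0.209]
eef_rot: [0.539, 0.75, -0.224, 0.311]
contact_force: [0.7, 0.3, -1.5]
opening: 0.153
```

{"name": "carry_out", "arguments": {"motion": [0,0,0.5,0,0,0,0,0,0.5,0,0,0,0,0,0.3,0,0,0,0,0,0,0,0,0]}}

```text
clock: 24.68
tool_pos: [0.5577, -0.2113, 0.1995]
eef_rot: [0.539, 0.75, -0.224, 0.311]
contact_force: [-0.2, 0.1, -1.4]
opening: 0.151
```

```bash
python3 g.py;python3 hole.py
```

```text
24.68 [ 0.5577 -0.2113  0.1995] 
 [[-0.226  0.948  0.224]
 [ 0.669  0.318 -0.672]
 [-0.708 -0.002 -0.706]] [-0.2  0.1 -1.4] 0.15098561774759162 [-0.35  0.95  0.58  2.09  1.75  0.3  -1.44]
rotvec [-0.00172346  0.00124865  0.00089742] 0.00230971949635927
0.1 [ 0.5367233 -0.1440935  0.270055 ] tool delta cm (cur axes, target axes) [-0.01854855  0.13635038 -9.96544354] [-5.97521340e-03  1.53536203e-01 -9.96520905e+00]
0.05 [ 0.5479733 -0.1775935  0.234705 ] tool delta cm (cur axes, target axes) [-0.01239495  0.1450652  -4.96702017] [-0.00605898  0.15363372 -4.96677429]
0 [ 0.5592233 -0.2110935  0.199355 ] tool delta cm (cur axes, target axes) [-0.00624135  0.15378002  0.0314032 ] [-0.00614274  0.15373123  0.03166046]
```

View pics/hole.png

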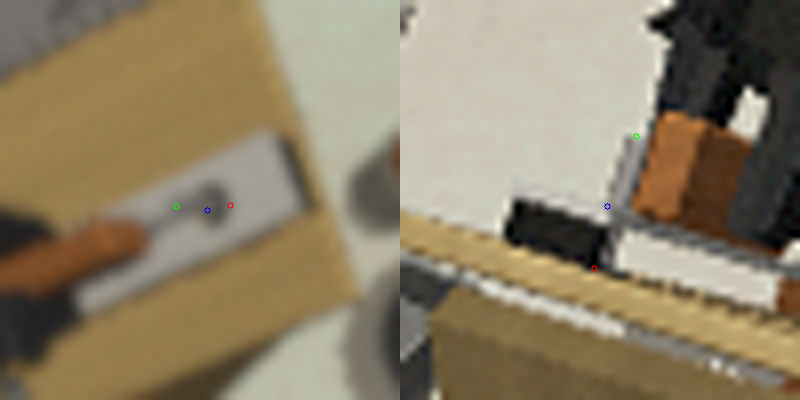

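{"name": "carry_out", "arguments": {"motion": [0,0.05,0.3,0,0,0,0,0,0.15,0,0,0,0,0,0,0,0,0]}}

```text
clock: 25.15
tool_pos: [0.5581, -0.2116, 0.1989]
eef_rot: [0.539, 0.75, -0.224, 0.311]
contact_force: [-13.8, 26.9, 33.0]
opening: 0.152
```

```bash
python3 g.py
```

```text
25.15 [ 0.5581 -0.2116  0.1989] 
 [[-0.225  0.948  0.226]
 [ 0.669  0.32  -0.671]
 [-0.708  0.    -0.706]] [-13.8  26.9  33. ] 0.15237293059272475 [-0.34  0.94  0.57  2.09  1.76  0.3  -1.45]
rotvec [0.00102489 0.00177221 0.00077064] 0.0021874671079120515
0.1 [ 0.5367233 -0.1440935  0.270055 ] tool delta cm (cur axes, target axes) [ -0.03745211   0.13335777 -10.03502463] [ -0.01956899   0.12309481 -10.03520657]
0.05 [ 0.5479733 -0.1775935  0.234705 ] tool delta cm (cur axes, target axes) [-0.02867572  0.12833577 -5.0366001 ] [-0.01965275  0.12319233 -5.03677182]
0 [ 0.5592233 -0.2110935  0.199355 ] tool delta cm (cur axes, target axes) [-0.01989933  0.12331378 -0.03817557] [-0.01973651  0.12328984 -0.03833707]
```

Firm contact (45 N through the T-square); back off slightly, release, and retreat along the tool axis.

{"name": "carry_out", "arguments": {"motion": [0,0,-0.35,0,0,0,0,0,0,0,0,0,0,0,0,0,0,0,0,0,0,0,0,0,0,0,0,0,0,0,0,0,0,0,0,0], "hand": 4.5}}

```text
clock: 25.9
tool_pos: [0.5584, -0.2118, 0.1989]
eef_rot: [0.539, 0.75, -0.225, 0.311]
contact_force: [0.4, -0.5, -0.7]
opening: 0.511
```

{"name": "carry_out", "arguments": {"motion": [0,0,-2,0,0,0,0,0,-4,0,0,0,0,0,-5,0,0,0,0,0,-3,0,0,0,0,0,0,0,0,0]}}

```text
clock: 26.52
tool_pos: [0.5277, -0.1162, 0.2988]
eef_rot: [0.539, 0.751, -0.222, 0.311]
contact_force: [-0.2, 0.3, 0.8]
opening: 0.512
```

```bash
cat > chk.py <<'E'
from h import *
st(); out=[]
O=np.array([.5744,-.1306,.012]);X=np.array([.2251,-.6705,.7070]);Y=np.array([.948,.3183,0]);n=np.array([-.225,.670,.707])
for nm in('top','scene'):
    p=snap(nm); im=cv2.cvtColor(p['frame'],4); w=cloud(p).reshape(-1,3)
    sl=np.s_[110:260,220:400] if nm=='top' else np.s_[180:330,200:380]
    out.append(cv2.resize(im[sl],None,fx=2.2,fy=2.2,interpolation=2))
    L=np.c_[(w-O)@X,(w-O)@Y,(w-O)@n]*1000; a=(L[:,0]>5)&(L[:,0]<275)&(abs(L[:,1]+40)<14)&(L[:,2]>3)&(L[:,2]<60)
    for x0 in range(5,275,30): 
        b=a&(L[:,0]>=x0)&(L[:,0]<x0+30); print(nm,x0,b.sum(),np.percentile(L[b,2],[10,50,90]).round(1) if b.any() else '')
    m=[x for x in finder.masks_of(p,'base1_center') if x['p']>.15]; 
    for x in m:
        u,v=np.argwhere(x['pixels']).mean(0)[::-1]; print('base',nm,round(x['p'],2),onplane(p,u,v,.006).round(3),x['pixels'].sum())
cv2.imwrite('pics/chk.png',np.hstack(out))
E
python3 chk.py
```

```text
26.52 [ 0.5277 -0.1162  0.2988] 
 [[-0.225  0.947  0.228]
 [ 0.67   0.32  -0.669]
 [-0.707  0.002 -0.707]] [-0.2  0.3  0.8] 0.5120248679768186 [-0.59  0.73  0.62  2.12  1.06  0.43 -0.79]
top 5 6 [13.1 14.  16.3]
top 35 8 [14.4 15.1 17.2]
top 65 40 [12.2 14.5 16.7]
top 95 80 [12.7 14.8 16.8]
top 125 65 [13.6 20.2 43.8]
top 155 96 [14.6 40.5 43.9]
top 185 108 [13.7 39.1 43.9]
top 215 121 [12.8 15.4 35. ]
top 245 116 [10.4 14.6 17.8]
base top 0.39 [0.443 0.151 0.006] 57
scene 5 28 [ 4.2  7.6 12. ]
scene 35 2 [14.9 15.  15.2]
scene 65 8 [11.5 12.6 14.4]
scene 95 8 [11.2 12.9 14.2]
scene 125 41 [13.  25.4 37.7]
scene 155 79 [14.9 27.4 39.6]
scene 185 99 [15.6 27.4 40. ]
scene 215 94 [14.3 25.3 37.5]
scene 245 109 [ 4.8 11.1 25.1]
base scene 0.39 [0.447 0.148 0.006] 37
```

View pics/chk.png

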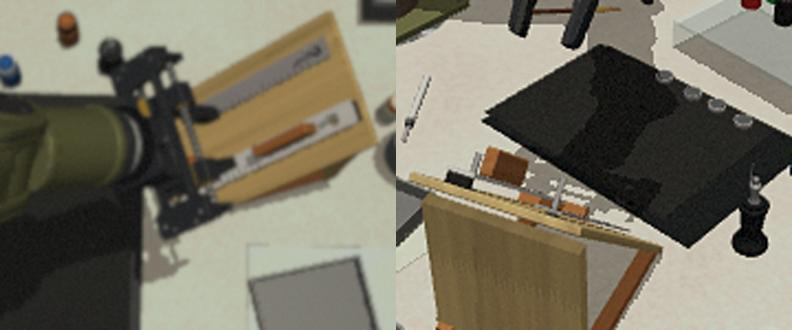

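```bash
cat > pl.py <<'E'
from srch import *
def vert(a):
    x=np.array([np.cos(a),np.sin(a),0]); z=np.array([0,0,-1.]); return R.from_matrix(np.c_[x,np.cross(z,x),z])
B=[[.59,.15],[.545,.15],[.505,.15],[.447,.149]]; 
for a in(np.pi,3.05,0,-.09):
    lg=[];q=goto(q0,np.array([.52,-.05,.33]),vert(a),lg)
    q=goto(q,np.array([.52,.1,.3]),vert(a),lg);m0=margin(lg);ms=[];print(np.round(a,2),'first',q.round(2),round(m0,2))
    for b in B:
        for t in([*b,.16],[*b,.066],[*b,.16],[.42,-.1,.2],[.38,-.30,.12],[.38,-.30,.09],[.38,-.3,.12],[.42,-.1,.2]):
            lg=[];q=goto(q,np.array(t),vert(a),lg);ms.append(round(margin(lg),2))
    print(ms,q.round(2))
E
python3 pl.py
```

```text
3.14 first [ 0.06  0.63 -0.54  1.85  0.44  0.78  0.86] 0.37
[np.float64(0.57), np.float64(0.38), np.float64(0.44), np.float64(0.31), np.float64(0.21), np.float64(0.11), np.float64(0.23), np.float64(0.22), np.float64(0.31), np.float64(0.27), np.float64(0.34), np.float64(0.31), np.float64(0.22), np.float64(0.12), np.float64(0.23), np.float64(0.22), np.float64(0.3), np.float64(0.15), np.float64(0.24), np.float64(0.31), np.float64(0.23), np.float64(0.13), np.float64(0.25), np.float64(0.24), np.float64(0.24), np.float64(0.05), np.float64(0.16), np.float64(0.31), np.float64(0.32), np.float64(0.24), np.float64(0.33), np.float64(0.32)] [ 0.49  0.73 -0.55  2.22  0.96  0.44  0.73]
3.05 first [ 0.05  0.62 -0.52  1.85  0.42  0.78  0.79] 0.38
[np.float64(0.56), np.float64(0.38), np.float64(0.44), np.float64(0.3), np.float64(0.2), np.float64(0.1), np.float64(0.22), np.float64(0.21), np.float64(0.3), np.float64(0.26), np.float64(0.33), np.float64(0.3), np.float64(0.21), np.float64(0.11), np.float64(0.22), np.float64(0.22), np.float64(0.29), np.float64(0.15), np.float64(0.23), np.float64(0.3), np.fl
[... 912 characters left out ...]
 -0.66  0.32 -0.73]
-0.09 first [-0.53  0.61  0.42  1.85 -0.34  0.76 -1.58] 0.49
[np.float64(0.54), np.float64(0.35), np.float64(0.41), np.float64(0.24), np.float64(0.12), np.float64(0.04), np.float64(0.12), np.float64(0.12), np.float64(0.25), np.float64(0.24), np.float64(0.31), np.float64(0.24), np.float64(0.12), np.float64(0.04), np.float64(0.12), np.float64(0.12), np.float64(0.24), np.float64(0.14), np.float64(0.22), np.float64(0.24), np.float64(0.12), np.float64(0.05), np.float64(0.12), np.float64(0.12), np.float64(0.2), np.float64(0.03), np.float64(0.05), np.float64(0.14), np.float64(0.15), np.float64(0.06), np.float64(0.15), np.float64(0.15)] [-0.06  0.69  0.35  2.22 -0.72  0.34 -0.76]
```

```bash
cat > leg2.py <<'E'
from pl import vert
from srch import *
s=monitor.get_state();p,r=np.array(s['tool_pos']),R.from_quat(s['eef_rot'])
for t in([.54,-.05,.34],[.58,.1,.30]):
    Rg=vert(np.pi);rv=(r.inv()*Rg).as_rotvec();t=np.array(t);N=int(max(1,np.ceil(np.linalg.norm(t-p)/.05),np.ceil(np.linalg.norm(rv)/.175)))
    for i in range(N):
        ri=r*R.from_rotvec(rv*i/N); print((ri.inv().apply(t-p)/N*100).round(1).tolist()+(rv/N).round(3).tolist())
    print(); p,r=t,Rg
E
python3 leg2.py | tail -20
```

```text
[np.float64(0.56), np.float64(0.38), np.float64(0.44), np.float64(0.3), np.float64(0.2), np.float64(0.1), np.float64(0.22), np.float64(0.21), np.float64(0.3), np.float64(0.26), np.float64(0.33), np.float64(0.3), np.float64(0.21), np.float64(0.11), np.float64(0.22), np.float64(0.22), np.float64(0.29), np.float64(0.15), np.float64(0.23), np.float64(0.3), np.float64(0.22), np.float64(0.12), np.float64(0.24), np.float64(0.23), np.float64(0.23), np.float64(0.05), np.float64(0.15), np.float64(0.3), np.float64(0.31), np.float64(0.22), np.float64(0.32), np.float64(0.31)] [ 0.48  0.73 -0.54  2.22  0.94  0.43  0.65]
0 first [-0.51  0.6   0.39  1.85 -0.32  0.75 -1.51] 0.49
[np.float64(0.53), np.float64(0.35), np.float64(0.41), np.float64(0.23), np.float64(0.12), np.float64(0.04), np.float64(0.12), np.float64(0.12), np.float64(0.24), np.float64(0.24), np.float64(0.31), np.float64(0.23), np.float64(0.12), np.float64(0.04), np.float64(0.12), np.float64(0.12), np.float64(0.23), np.float64(0.13), np.float64(0.21), np.float64(0.23), np.float64(0.12), np.float64(0.04), np.float64(0.12), np.float64(0.1
[... 663 characters left out ...]
12), np.float64(0.12), np.float64(0.2), np.float64(0.03), np.float64(0.05), np.float64(0.14), np.float64(0.15), np.float64(0.06), np.float64(0.15), np.float64(0.15)] [-0.06  0.69  0.35  2.22 -0.72  0.34 -0.76]
[0.1, 0.4, -0.8, -0.055, 0.075, -0.131]
[0.1, 0.4, -0.8, -0.055, 0.075, -0.131]
[0.1, 0.5, -0.7, -0.055, 0.075, -0.131]
[0.1, 0.6, -0.7, -0.055, 0.075, -0.131]
[0.1, 0.6, -0.7, -0.055, 0.075, -0.131]
[0.1, 0.7, -0.6, -0.055, 0.075, -0.131]
[0.0, 0.7, -0.6, -0.055, 0.075, -0.131]
[-0.0, 0.7, -0.5, -0.055, 0.075, -0.131]
[-0.1, 0.8, -0.5, -0.055, 0.075, -0.131]

[-1.0, 3.8, 1.0, 0.0, 0.0, 0.0]
[-1.0, 3.8, 1.0, 0.0, 0.0, 0.0]
[-1.0, 3.8, 1.0, 0.0, 0.0, 0.0]
[-1.0, 3.8, 1.0, 0.0, 0.0, 0.0]
```

{"name": "carry_out", "arguments": {"motion": [0.1,0.4,-0.8,-0.055,0.075,-0.131,0.1,0.4,-0.8,-0.055,0.075,-0.131,0.1,0.5,-0.7,-0.055,0.075,-0.131,0.1,0.6,-0.7,-0.055,0.075,-0.131,0.1,0.6,-0.7,-0.055,0.075,-0.131,0.1,0.7,-0.6,-0.055,0.075,-0.131,0,0.7,-0.6,-0.055,0.075,-0.131,0,0.7,-0.5,-0.055,0.075,-0.131], "hand": 6}}

```text
clock: 27.72
tool_pos: [0.5388, -0.0594, 0.3352]
eef_rot: [0.063, 0.997, -0.026, 0.038]
contact_force: [-0.0, 0.2, -1.5]
opening: 0.682
```

{"name": "carry_out", "arguments": {"motion": [-0.1,0.8,-0.5,-0.055,0.075,-0.131,-1,3.8,1,0,0,0,-1,3.8,1,0,0,0,-1,3.8,1,0,0,0,-1,3.8,1,0,0,0,0,0,0,0,0,0,0,0,0,0,0,0]}}

```text
clock: 28.6
tool_pos: [0.5806, 0.1005, 0.2999]
eef_rot: [-0.0, 1.0, -0.001, 0.001]
contact_force: [0.0, -0.9, 0.2]
opening: 0.684
```

```bash
cat > bs.py <<'E'
from h import *
import sys
def bases(tag,x0=.38,x1=.68,y0=.05,y1=.185):
    st(); p=snap('wrist',tag); w=cloud(p)
    # discs: 7 mm top in depth
    m=((w[...,2]>.0045)&(w[...,2]<.010)&(w[...,0]>x0)&(w[...,0]<x1)&(w[...,1]>y0)&(w[...,1]<y1)).astype(np.uint8)
    n,l,sx,c=cv2.connectedComponentsWithStats(m)
    for i in range(1,n):
        if sx[i,4]>60:
            q=w[l==i]; print('disc',sx[i,4],np.nanmean(q,0).round(4),'rng',np.ptp(q[:,:2],axis=0).round(3),'px',c[i].round(0))
    for m in finder.masks_of(p,'base1_center'):
        if m['p']>.2:
            v,u=np.argwhere(m['pixels']).mean(0); print('net',round(m['p'],2),onplane(p,u,v,.006).round(4),m['pixels'].sum())
    return p
if __name__=='__main__': bases(sys.argv[1])
E
python3 bs.py w4
```

```text
28.6 [0.5806 0.1005 0.2999] 
 [[-1.    -0.001  0.003]
 [-0.001  1.    -0.001]
 [-0.003 -0.001 -1.   ]] [ 0.  -0.9  0.2] 0.6835729096382002 [ 0.03  0.67 -0.48  1.67  0.38  0.89  0.96]
disc 378 [0.4425 0.1501 0.0076] rng [0.024 0.024] px [327.  64.]
disc 332 [0.4943 0.1451 0.0077] rng [0.023 0.023] px [321. 111.]
disc 307 [0.5342 0.1452 0.0076] rng [0.023 0.024] px [320. 145.]
disc 281 [0.5787 0.1409 0.0076] rng [0.024 0.024] px [316. 180.]
net 0.66 [0.4428 0.1504 0.006 ] 381
net 0.52 [ 0.6091 -0.2029  0.006 ] 12019
```

View pics/w4.png

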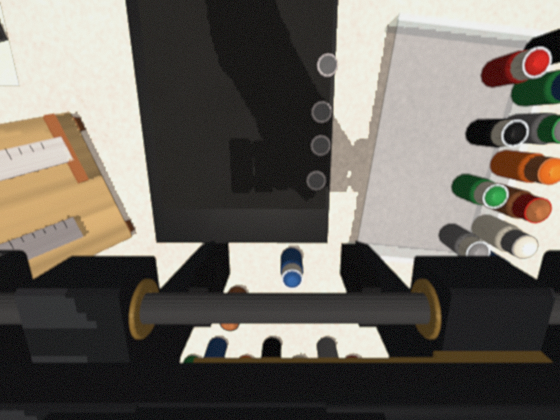

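{"name": "carry_out", "arguments": {"motion": [0.2,2,5,0,0,0,0,2,5,0,0,0,0,0,5,0,0,0,0,0,4,0,0,0,0,0,2.8,0,0,0,0,0,1.5,0,0,0,0,0,0,0,0,0], "hand": 4.5}}

```text
clock: 29.58
tool_pos: [0.5795, 0.1418, 0.0678]
eef_rot: [-0.001, 1.0, 0.0, 0.002]
contact_force: [0.7, -0.6, 1.0]
opening: 0.51
```

{"name": "carry_out", "arguments": {"motion": [0,0,0,0,0,0,0,0,0,0,0,0,0,0,0,0,0,0,0,0,0,0,0,0,0,0,0,0,0,0,0,0,0,0,0,0], "hand": 0.5, "grip_force": 20}}

```text
clock: 30.32
tool_pos: [0.5803, 0.1429, 0.0692]
eef_rot: [-0.001, 1.0, 0.001, 0.003]
contact_force: [0.3, -1.3, 6.2]
opening: 0.258
```

{"name": "carry_out", "arguments": {"motion": [0,0,-3,0,0,0,0,0,-4,0,0,0,0,0,-3,0,0,0,0,0,0,0,0,0]}}

```text
clock: 30.82
tool_pos: [0.5803, 0.1432, 0.1704]
eef_rot: [-0.001, 1.0, 0.001, 0.004]
contact_force: [-0.0, -0.1, -0.6]
opening: 0.255
```

{"name": "carry_out", "arguments": {"motion": [2.27,-5.25,0,0,0,0,2.27,-5.25,0,0,0,0,2.27,-5.25,0,0,0,0,2.27,-5.25,0,0,0,0,2.27,-5.25,0,0,0,0,2.27,-5.25,0,0,0,0,2.27,-5.25,0,0,0,0,2.27,-5.25,0,0,0,0]}}

```text
clock: 31.82
tool_pos: [0.3975, -0.2791, 0.1659]
eef_rot: [-0.002, 1.0, 0.001, 0.002]
contact_force: [0.9, -0.2, -0.9]
opening: 0.257
```

{"name": "carry_out", "arguments": {"motion": [0,0,0,0,0,0,0,0,4,0,0,0,0,0,3.5,0,0,0,0,0,0,0,0,0]}}

```text
clock: 32.33
tool_pos: [0.3983, -0.2757, 0.0898]
eef_rot: [-0.003, 1.0, 0.002, -0.0]
contact_force: [0.1, -0.9, 0.7]
opening: 0.256
```

Run:
```python
from h import *
st(); c=np.array([.382,-.307])
p=snap('scene'); print([ (round(m['p'],2),m['pixels'].sum(),m['extent']) for m in finder.masks_of(p,'base1_center')][:6])
```

```text
32.33 [ 0.3983 -0.2757  0.0898] 
 [[-1.    -0.006 -0.   ]
 [-0.006  1.     0.004]
 [ 0.     0.004 -1.   ]] [ 0.1 -0.9  0.7] 0.25623690777079533 [ 0.63  0.91 -0.2   2.12  0.87  0.2   1.22]
[]
```

{"name": "carry_out", "arguments": {"motion": [0,0,0,0,0,0,0,0,0,0,0,0,0,0,0,0,0,0,0,0,0,0,0,0,0,0,-4,0,0,0,0,0,-4,0,0,0,0,0,-4,0,0,0,0,0,0,0,0,0], "hand": 4.2}}

```text
clock: 33.42
tool_pos: [0.3996, -0.2786, 0.2143]
eef_rot: [-0.001, 1.0, -0.001, 0.005]
contact_force: [0.8, 0.0, -0.9]
opening: 0.474
```

```bash
cat > tr.py <<'E'
from h import *
import sys
s=st(); c=np.array([.382,-.307]);a=np.array([-.235,.972]);b=np.array([.972,.235])
p=snap('wrist',sys.argv[1]); w=cloud(p); d=w[...,:2]-c; la=d@a; sb=d@b
inn=(abs(la)<.068)&(abs(sb)<.048)
print('floor',np.nanmedian(w[inn][:,2]),inn.sum())
for m in finder.masks_of(p,'base1_center'):
    if m['p']>.2:
        v,u=np.argwhere(m['pixels']).mean(0); q=np.nanmedian(w[m['pixels']],0); print('net',round(m['p'],2),q.round(4),'long,short',((q[:2]-c)@a).round(3),((q[:2]-c)@b).round(3),m['pixels'].sum())
m=(inn&(w[...,2]>np.nanmedian(w[inn][:,2])+.0035)&(w[...,2]<.03)).astype(np.uint8);n,l,sx,cc=cv2.connectedComponentsWithStats(m)
for i in range(1,n):
    if sx[i,4]>60: q=np.nanmedian(w[l==i],0);print('comp',sx[i,4],q.round(4),((q[:2]-c)@a).round(3),((q[:2]-c)@b).round(3))
E
python3 tr.py r1
```

```text
33.42 [ 0.3996 -0.2786  0.2143] 
 [[-1.    -0.002  0.009]
 [-0.002  1.    -0.001]
 [-0.009 -0.001 -1.   ]] [ 0.8  0.  -0.9] 0.4741633539051378 [ 0.84  0.7  -0.52  2.06  0.66  0.55  1.41]
floor 0.23740953026318756 77219
```

```bash
sed -i 's/(abs(sb)<.048)/(abs(sb)<.048)\&(w[...,2]<.05)/' tr.py; python3 tr.py r1
python3 - <<'E'
from h import *
p=snap('top'); w=cloud(p)
for m in finder.masks_of(p,'base1_center'): print(round(m['p'],2),np.nanmedian(w[m['pixels']],0).round(3),m['pixels'].sum())
E
```

```text
33.52 [ 0.3982 -0.2781  0.2118] 
 [[-1.    -0.002  0.005]
 [-0.002  1.     0.001]
 [-0.005  0.001 -1.   ]] [-0.8  0.4 -0.2] 0.47675889928096415 [ 0.84  0.7  -0.52  2.06  0.66  0.55  1.41]
floor 0.004624351610594435 12905
comp 472 [ 0.398  -0.2772  0.0116] 0.025 0.023
```

View pics/r1.png

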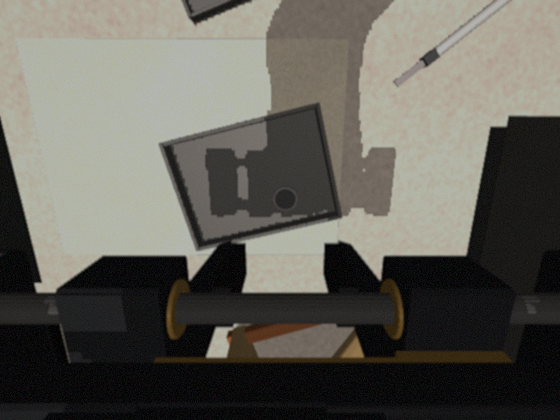

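{"name": "carry_out", "arguments": {"motion": [-1.7,5.3,0,0,0,0,-1.7,5.3,0,0,0,0,-1.7,5.3,0,0,0,0,-1.7,5.3,0,0,0,0,-1.7,5.3,0,0,0,0,-1.7,5.3,0,0,0,0,-1.7,5.3,0,0,0,0,-1.7,5.2,0,0,0,0]}}

```text
clock: 34.72
tool_pos: [0.5333, 0.1474, 0.212]
eef_rot: [-0.002, 1.0, 0.0, 0.002]
contact_force: [0.8, -0.3, 0.5]
opening: 0.478
```

{"name": "carry_out", "arguments": {"motion": [0,0,0,0,0,0,0,0,0,0,0,0]}}

```text
clock: 34.98
tool_pos: [0.5326, 0.1446, 0.212]
eef_rot: [-0.002, 1.0, -0.001, 0.001]
contact_force: [-0.7, -1.3, 0.7]
opening: 0.474
```

```bash
python3 bs.py w5
```

```text
34.98 [0.5326 0.1446 0.212 ] 
 [[-1.    -0.003  0.002]
 [-0.003  1.    -0.001]
 [-0.002 -0.001 -1.   ]] [-0.7 -1.3  0.7] 0.4741401996351561 [-0.08  0.75 -0.45  1.87  0.53  0.64  0.72]
disc 579 [0.4423 0.1504 0.0077] rng [0.024 0.024] px [291. 102.]
disc 994 [0.4992 0.1375 0.0077] rng [0.043 0.039] px [277. 164.]
net 0.93 [0.4425 0.1506 0.006 ] 587
```

```bash
cat > sep.py <<'E'
from h import *
st();p=snap('wrist','w6'); w=cloud(p)
m=((w[...,2]>.0045)&(w[...,2]<.010)&(w[...,0]>.38)&(w[...,0]<.68)&(w[...,1]>.05)&(w[...,1]<.185)).astype(np.uint8)
d=cv2.distanceTransform(m,cv2.DIST_L2,5)
n,l,sx,c=cv2.connectedComponentsWithStats((d>.65*d.max()).astype(np.uint8))
for i in range(1,n): print(sx[i,4],c[i].round(1),onplane(p,*c[i],.007).round(4),d[l==i].max())
E
python3 sep.py
```

```text
35.08 [0.5328 0.1434 0.2123] 
 [[-1.    -0.001  0.003]
 [-0.001  1.    -0.001]
 [-0.003 -0.001 -1.   ]] [ 0.5  0.7 -0.3] 0.4752010795804868 [-0.08  0.75 -0.45  1.87  0.53  0.64  0.72]
3 [297. 103.] [0.4431 0.155  0.007 ] 8.196899
77 [286.5 154.1] [0.4898 0.1454 0.007 ] 12.190699
70 [270.3 173.7] [0.509  0.1294 0.007 ] 11.984499
```

{"name": "carry_out", "arguments": {"motion": [2,-1.45,3,0,0,0,0,0,5,0,0,0,0,0,3.5,0,0,0,0,0,2,0,0,0,0,0,0.9,0,0,0,0,0,0,0,0,0]}}

```text
clock: 35.88
tool_pos: [0.514, 0.1304, 0.0688]
eef_rot: [-0.001, 1.0, 0.0, 0.002]
contact_force: [0.4, 0.4, -0.6]
opening: 0.479
```

{"name": "carry_out", "arguments": {"motion": [0,0,0,0,0,0,0,0,0,0,0,0,0,0,0,0,0,0,0,0,0,0,0,0,0,0,0,0,0,0,0,0,0,0,0,0], "hand": 0.5}}

```text
clock: 36.62
tool_pos: [0.5145, 0.1311, 0.0696]
eef_rot: [-0.001, 1.0, 0.001, 0.003]
contact_force: [-0.3, -1.0, 6.3]
opening: 0.254
```

{"name": "carry_out", "arguments": {"motion": [0,0,-3,0,0,0,0,0,-4,0,0,0,0,0,-4,0,0,0,0,0,0,0,0,0,0,0,0,0,0,0]}}

```text
clock: 37.25
tool_pos: [0.5132, 0.1306, 0.1784]
eef_rot: [-0.001, 1.0, 0.0, 0.002]
contact_force: [0.0, 0.7, -1.1]
opening: 0.248
```

```bash
python3 bs.py w7
```

```text
37.25 [0.5132 0.1306 0.1784] 
 [[-1.    -0.003  0.004]
 [-0.003  1.     0.001]
 [-0.004  0.001 -1.   ]] [ 0.   0.7 -1.1] 0.24750611987618237 [-0.09  0.78 -0.41  1.96  0.6   0.52  0.65]
disc 704 [0.4423 0.1503 0.0077] rng [0.024 0.024] px [308. 124.]
disc 615 [0.488  0.147  0.0077] rng [0.024 0.025] px [303. 178.]
disc 70 [0.6752 0.1097 0.0068] rng [0.006 0.022] px [264. 355.]
net 0.87 [0.4425 0.1505 0.006 ] 715
```

{"name": "carry_out", "arguments": {"motion": [1.3,-5.7,0,0,0,0,1.3,-5.7,0,0,0,0,1.3,-5.7,0,0,0,0,1.3,-5.7,0,0,0,0,1.3,-5.7,0,0,0,0,1.3,-5.7,0,0,0,0,1.3,-5.7,0,0,0,0,1.3,-5.8,0,0,0,0]}}

```text
clock: 38.35
tool_pos: [0.4099, -0.3276, 0.1767]
eef_rot: [-0.002, 1.0, 0.001, 0.002]
contact_force: [1.7, 0.5, -0.9]
opening: 0.255
```

{"name": "carry_out", "arguments": {"motion": [0,0,0,0,0,0,0,0,4,0,0,0,0,0,4.6,0,0,0,0,0,0,0,0,0,0,0,0,0,0,0]}}

```text
clock: 38.98
tool_pos: [0.4118, -0.3254, 0.0926]
eef_rot: [-0.002, 1.0, 0.001, 0.002]
contact_force: [0.2, -0.5, 0.2]
opening: 0.252
```

{"name": "carry_out", "arguments": {"motion": [0,0,0,0,0,0,0,0,0,0,0,0,0,0,0,0,0,0,0,0,0,0,0,0,0,0,-4,0,0,0,0,0,-4,0,0,0,0,0,-4,0,0,0,0,0,0,0,0,0], "hand": 4.2}}

```text
clock: 39.98
tool_pos: [0.4119, -0.327, 0.2145]
eef_rot: [-0.001, 1.0, -0.001, 0.005]
contact_force: [0.4, 0.2, -0.3]
opening: 0.479
```

```bash
python3 tr.py r2
```

```text
39.98 [ 0.4119 -0.327   0.2145] 
 [[-1.    -0.002  0.009]
 [-0.002  1.    -0.002]
 [-0.009 -0.002 -1.   ]] [ 0.4  0.2 -0.3] 0.4791882380658186 [ 0.94  0.75 -0.59  1.94  0.67  0.65  1.49]
floor 0.004666532683827523 13188
net 0.43 [ 0.3743 -0.3049  0.0048] long,short 0.004 -0.007 17651
comp 481 [ 0.398  -0.2777  0.0117] 0.025 0.022
comp 467 [ 0.4063 -0.3266  0.0118] -0.025 0.019
```

{"name": "carry_out", "arguments": {"motion": [-0.95,5.9,0,0,0,0,-0.95,5.9,0,0,0,0,-0.95,5.9,0,0,0,0,-0.95,5.9,0,0,0,0,-0.95,5.9,0,0,0,0,-0.95,5.9,0,0,0,0,-0.95,5.9,0,0,0,0,-0.95,5.9,0,0,0,0]}}

```text
clock: 41.08
tool_pos: [0.4847, 0.1474, 0.2113]
eef_rot: [-0.002, 1.0, -0.0, 0.001]
contact_force: [1.6, -0.3, 0.0]
opening: 0.475
```

{"name": "carry_out", "arguments": {"motion": [0,0,0,0,0,0,0,0,0,0,0,0]}}

```text
clock: 41.32
tool_pos: [0.4844, 0.145, 0.2115]
eef_rot: [-0.002, 1.0, -0.001, 0.001]
contact_force: [0.6, -0.6, 0.0]
opening: 0.48
```

```bash
python3 bs.py w8
```

```text
41.33 [0.4844 0.145  0.2115] 
 [[-1.    -0.003  0.002]
 [-0.003  1.    -0.001]
 [-0.002 -0.001 -1.   ]] [ 0.6 -0.6  0. ] 0.4802664996280465 [-0.09  0.71 -0.47  2.    0.59  0.56  0.59]
disc 502 [0.442  0.1504 0.0076] rng [0.024 0.023] px [290. 155.]
disc 447 [0.4879 0.1472 0.0077] rng [0.024 0.023] px [287. 201.]
disc 62 [0.6754 0.1095 0.007 ] rng [0.006 0.024] px [254. 354.]
net 0.76 [0.442  0.1506 0.006 ] 501
net 0.29 [0.6753 0.1094 0.006 ] 114
```

{"name": "carry_out", "arguments": {"motion": [-0.3,0.2,3,0,0,0,0,0,5,0,0,0,0,0,3.5,0,0,0,0,0,2,0,0,0,0,0,0.8,0,0,0,0,0,0,0,0,0]}}

```text
clock: 42.18
tool_pos: [0.489, 0.1471, 0.0697]
eef_rot: [-0.001, 1.0, 0.0, 0.002]
contact_force: [0.5, -0.4, -0.4]
opening: 0.478
```

{"name": "carry_out", "arguments": {"motion": [0,0,0,0,0,0,0,0,0,0,0,0,0,0,0,0,0,0,0,0,0,0,0,0,0,0,0,0,0,0,0,0,0,0,0,0], "hand": 0.5}}

```text
clock: 42.92
tool_pos: [0.4899, 0.1479, 0.0714]
eef_rot: [-0.001, 1.0, 0.001, 0.004]
contact_force: [0.7, -1.4, 11.7]
opening: 0.058
```

{"name": "carry_out", "arguments": {"motion": [0,0,-3,0,0,0,0,0,-4,0,0,0,0,0,-4,0,0,0,0,0,0,0,0,0,0,0,0,0,0,0]}}

```text
clock: 43.55
tool_pos: [0.4883, 0.1475, 0.1796]
eef_rot: [-0.001, 1.0, 0.0, 0.002]
contact_force: [0.1, -0.1, -0.1]
opening: 0.058
```

{"name": "carry_out", "arguments": {"motion": [0,0,-3,0,0,0,0,0,0,0,0,0,0,0,0,0,0,0,0,0,0,0,0,0,0,0,0,0,0,0,0,0,0,0,0,0], "hand": 4.2}}

```text
clock: 44.3
tool_pos: [0.4882, 0.1479, 0.2095]
eef_rot: [-0.001, 1.0, 0.0, 0.002]
contact_force: [-0.7, -0.1, -0.8]
opening: 0.477
```

```bash
python3 bs.py w9
```

```text
44.3 [0.4882 0.1479 0.2095] 
 [[-1.    -0.003  0.004]
 [-0.003  1.     0.001]
 [-0.004  0.001 -1.   ]] [-0.7 -0.1 -0.8] 0.4771685761441524 [-0.09  0.72 -0.49  1.99  0.61  0.57  0.57]
disc 519 [0.442  0.1503 0.0077] rng [0.024 0.024] px [287. 151.]
disc 461 [0.4876 0.1483 0.0077] rng [0.024 0.023] px [284. 197.]
disc 65 [0.6757 0.1099 0.0073] rng [0.006 0.024] px [251. 353.]
net 0.97 [0.4421 0.1506 0.006 ] 515
```

{"name": "carry_out", "arguments": {"motion": [0.05,0,3,0,0,0,0,0,5,0,0,0,0,0,3.5,0,0,0,0,0,2,0,0,0,0,0,0.9,0,0,0,0,0,0,0,0,0,0,0,0,0,0,0]}}

```text
clock: 45.28
tool_pos: [0.4889, 0.1482, 0.0663]
eef_rot: [-0.001, 1.0, 0.001, 0.003]
contact_force: [-0.4, -0.7, 0.1]
opening: 0.476
```

```bash
python3 -c "
from h import *
st()"
```

```text
45.27 [0.4889 0.1482 0.0663] 
 [[-1.    -0.003  0.006]
 [-0.003  1.     0.002]
 [-0.006  0.002 -1.   ]] [-0.4 -0.7  0.1] 0.4761168905614451 [-0.27  0.96 -0.19  2.04  0.85  0.21  0.36]
```

{"name": "carry_out", "arguments": {"motion": [0,0,0,0,0,0,0,0,0,0,0,0,0,0,0,0,0,0,0,0,0,0,0,0,0,0,0,0,0,0,0,0,0,0,0,0], "hand": 0.5}}

```text
clock: 46.02
tool_pos: [0.4888, 0.1481, 0.0661]
eef_rot: [-0.001, 1.0, 0.001, 0.003]
contact_force: [-0.1, 0.4, 5.9]
opening: 0.269
```

{"name": "carry_out", "arguments": {"motion": [0,0,-3,0,0,0,0,0,-4,0,0,0,0,0,-4,0,0,0,0,0,0,0,0,0,0,0,0,0,0,0]}}

```text
clock: 46.65
tool_pos: [0.4877, 0.1475, 0.1751]
eef_rot: [-0.001, 1.0, 0.0, 0.002]
contact_force: [0.5, -0.3, -1.0]
opening: 0.266
```

{"name": "carry_out", "arguments": {"motion": [1.65,-5.45,0,0,0,0,1.65,-5.45,0,0,0,0,1.65,-5.45,0,0,0,0,1.65,-5.45,0,0,0,0,1.65,-5.45,0,0,0,0,1.65,-5.45,0,0,0,0,1.65,-5.45,0,0,0,0,1.65,-5.45,0,0,0,0]}}

```text
clock: 47.65
tool_pos: [0.356, -0.2896, 0.1733]
eef_rot: [-0.002, 1.0, 0.001, 0.001]
contact_force: [1.3, -0.4, 0.3]
opening: 0.268
```

{"name": "carry_out", "arguments": {"motion": [0,0,0,0,0,0,0,0,4,0,0,0,0,0,4.3,0,0,0,0,0,0,0,0,0,0,0,0,0,0,0]}}

```text
clock: 48.28
tool_pos: [0.3581, -0.2872, 0.0921]
eef_rot: [-0.002, 1.0, 0.001, 0.002]
contact_force: [0.1, 0.8, 0.7]
opening: 0.267
```

{"name": "carry_out", "arguments": {"motion": [0,0,0,0,0,0,0,0,0,0,0,0,0,0,0,0,0,0,0,0,0,0,0,0,0,0,-4,0,0,0,0,0,-4,0,0,0,0,0,-4,0,0,0,0,0,0,0,0,0], "hand": 4.2}}

```text
clock: 49.28
tool_pos: [0.3579, -0.2892, 0.2139]
eef_rot: [-0.001, 1.0, -0.001, 0.004]
contact_force: [-0.6, 0.0, -0.8]
opening: 0.479
```

```bash
python3 tr.py r3
```

```text
49.27 [ 0.3579 -0.2892  0.2139] 
 [[-1.    -0.002  0.009]
 [-0.002  1.    -0.001]
 [-0.009 -0.001 -1.   ]] [-0.6  0.  -0.8] 0.4785815655351861 [ 0.97  0.7  -0.63  2.13  0.8   0.55  1.32]
floor 0.004693180022324356 10544
comp 464 [ 0.3577 -0.2877  0.0117] 0.024 -0.019
comp 423 [ 0.3976 -0.2773  0.0117] 0.025 0.022
comp 361 [ 0.4047 -0.3246  0.0115] -0.022 0.018
```

{"name": "carry_out", "arguments": {"motion": [-1.05,5.5,0,0,0,0,-1.05,5.5,0,0,0,0,-1.05,5.5,0,0,0,0,-1.05,5.5,0,0,0,0,-1.05,5.5,0,0,0,0,-1.05,5.5,0,0,0,0,-1.05,5.5,0,0,0,0,-1.05,5.5,0,0,0,0]}}

```text
clock: 50.38
tool_pos: [0.4393, 0.1533, 0.2111]
eef_rot: [-0.002, 1.0, -0.0, 0.001]
contact_force: [1.3, 0.2, 0.5]
opening: 0.475
```

{"name": "carry_out", "arguments": {"motion": [0,0,0,0,0,0,0,0,0,0,0,0]}}

```text
clock: 50.62
tool_pos: [0.4389, 0.1506, 0.2113]
eef_rot: [-0.002, 1.0, -0.001, 0.001]
contact_force: [0.5, -0.8, -0.3]
opening: 0.478
```

```bash
python3 bs.py w10
```

```text
50.62 [0.4389 0.1506 0.2113] 
 [[-1.    -0.003  0.002]
 [-0.003  1.    -0.002]
 [-0.002 -0.002 -1.   ]] [ 0.5 -0.8 -0.3] 0.4777845645174132 [-0.1   0.69 -0.53  2.12  0.71  0.52  0.4 ]
disc 455 [0.4418 0.1504 0.0076] rng [0.024 0.024] px [284. 201.]
net 0.62 [0.4414 0.1504 0.006 ] 444
```

{"name": "carry_out", "arguments": {"motion": [-0.25,0,3,0,0,0,0,0,4,0,0,0,0,0,3.5,0,0,0,0,0,2.2,0,0,0,0,0,1.8,0,0,0,0,0,0,0,0,0,0,0,0,0,0,0]}}

```text
clock: 51.6
tool_pos: [0.4431, 0.1514, 0.0681]
eef_rot: [-0.001, 1.0, 0.001, 0.002]
contact_force: [0.8, 0.7, -0.0]
opening: 0.475
```

```bash
python3 -c "
from h import *
st()"
```

```text
51.6 [0.4431 0.1514 0.0681] 
 [[-1.    -0.001  0.005]
 [-0.001  1.     0.002]
 [-0.005  0.002 -1.   ]] [ 0.8  0.7 -0. ] 0.47483189164340295 [-0.4   0.95 -0.05  2.17  1.19  0.05 -0.04]
```

{"name": "carry_out", "arguments": {"motion": [0,-0.05,0.2,0,0,0,0,0,0,0,0,0]}}

```text
clock: 51.85
tool_pos: [0.4434, 0.1512, 0.0663]
eef_rot: [-0.001, 1.0, 0.001, 0.003]
contact_force: [-0.3, 0.1, -0.0]
opening: 0.476
```

{"name": "carry_out", "arguments": {"motion": [0,0,0,0,0,0,0,0,0,0,0,0,0,0,0,0,0,0,0,0,0,0,0,0,0,0,0,0,0,0,0,0,0,0,0,0], "hand": 0.5}}

```text
clock: 52.6
tool_pos: [0.4432, 0.1514, 0.0658]
eef_rot: [-0.001, 1.0, 0.001, 0.003]
contact_force: [0.0, -0.2, 5.9]
opening: 0.273
```

{"name": "carry_out", "arguments": {"motion": [0,0,-3,0,0,0,0,0,-4,0,0,0,0,0,-4,0,0,0,0,0,0,0,0,0,0,0,0,0,0,0]}}

```text
clock: 53.22
tool_pos: [0.4423, 0.151, 0.1722]
eef_rot: [-0.001, 1.0, 0.0, 0.002]
contact_force: [0.0, -0.1, -0.9]
opening: 0.267
```

```bash
python3 -c "
from h import *
st()"
```

```text
53.23 [0.4423 0.151  0.1722] 
 [[-1.    -0.002  0.004]
 [-0.002  1.     0.001]
 [-0.004  0.001 -1.   ]] [ 0.  -0.1 -0.9] 0.266702744647913 [-0.09  0.78 -0.56  2.13  0.92  0.49  0.21]
```

{"name": "carry_out", "arguments": {"motion": [0.85,-5.4,0,0,0,0,0.85,-5.4,0,0,0,0,0.85,-5.4,0,0,0,0,0.85,-5.4,0,0,0,0,0.85,-5.4,0,0,0,0,0.85,-5.4,0,0,0,0,0.85,-5.4,0,0,0,0,0.85,-5.4,0,0,0,0]}}

```text
clock: 54.22
tool_pos: [0.3746, -0.282, 0.1705]
eef_rot: [-0.002, 1.0, 0.001, 0.001]
contact_force: [0.5, 0.8, -0.1]
opening: 0.268
```

{"name": "carry_out", "arguments": {"motion": [0.8,-5.4,0,0,0,0,0,0,0,0,0,0,0,0,4,0,0,0,0,0,4,0,0,0,0,0,0,0,0,0,0,0,0,0,0,0]}}

```text
clock: 54.98
tool_pos: [0.3685, -0.3337, 0.0923]
eef_rot: [-0.002, 1.0, 0.001, 0.002]
contact_force: [-0.3, 0.1, 1.5]
opening: 0.268
```

{"name": "carry_out", "arguments": {"motion": [0,0,0,0,0,0,0,0,0,0,0,0,0,0,0,0,0,0,0,0,0,0,0,0,0,0,-4,0,0,0,0,0,-4,0,0,0,0,0,-4,0,0,0,0,0,0,0,0,0], "hand": 4.2}}

```text
clock: 55.98
tool_pos: [0.3685, -0.3355, 0.2143]
eef_rot: [-0.001, 1.0, -0.001, 0.004]
contact_force: [0.5, -0.5, -0.3]
opening: 0.475
```

```bash
python3 tr.py r4
```

```text
55.98 [ 0.3685 -0.3355  0.2143] 
 [[-1.    -0.002  0.008]
 [-0.002  1.    -0.002]
 [-0.008 -0.002 -1.   ]] [ 0.5 -0.5 -0.3] 0.4753649287046539 [ 1.08  0.75 -0.72  2.02  0.81  0.67  1.4 ]
floor 0.004754657433977544 11664
net 0.65 [ 0.3671 -0.334   0.0117] long,short -0.023 -0.021 462
comp 477 [ 0.3575 -0.2882  0.0117] 0.024 -0.019
comp 463 [ 0.3675 -0.3341  0.0117] -0.023 -0.02
comp 433 [ 0.3978 -0.2778  0.0116] 0.025 0.022
comp 426 [ 0.4062 -0.3257  0.0116] -0.024 0.019
```

```bash
python3 chk.py | grep -v base | head -9
python3 - <<'E'
from h import *
t=snap('top');s=snap('scene')
f=lambda a,fx:cv2.resize(cv2.cvtColor(a,4),None,fx=fx,fy=fx,interpolation=2)
a=f(t['frame'][125:245,105:215],2.5)[:300,:270]; b=f(s['frame'][150:245,320:440],2.5)
w=cv2.imread('pics/w4.png')[0:260,340:560]; c=f(t['frame'][105:215,290:410],2.4)
d=f(s['frame'][225:335,190:330],2.4)
H=300;r=lambda x,W:cv2.resize(x,(W,H))
cv2.imwrite('pics/fin.png',np.vstack([np.hstack([r(a,260),r(b,300),r(w,240)]),np.hstack([r(c,330),r(d,470)])]))
E
```

```text
56.08 [ 0.367  -0.335   0.2117] 
 [[-1.    -0.002  0.004]
 [-0.002  1.     0.001]
 [-0.004  0.001 -1.   ]] [ 0.1  0.6 -0.9] 0.47808713263402086 [ 1.08  0.76 -0.71  2.02  0.81  0.67  1.4 ]
top 5 43 [13.5 15.2 17.7]
top 35 79 [12.6 14.7 17.3]
top 65 83 [12.9 15.  16.9]
top 95 81 [13.  15.  17.4]
top 125 68 [13.8 23.  43.1]
```

View pics/fin.png

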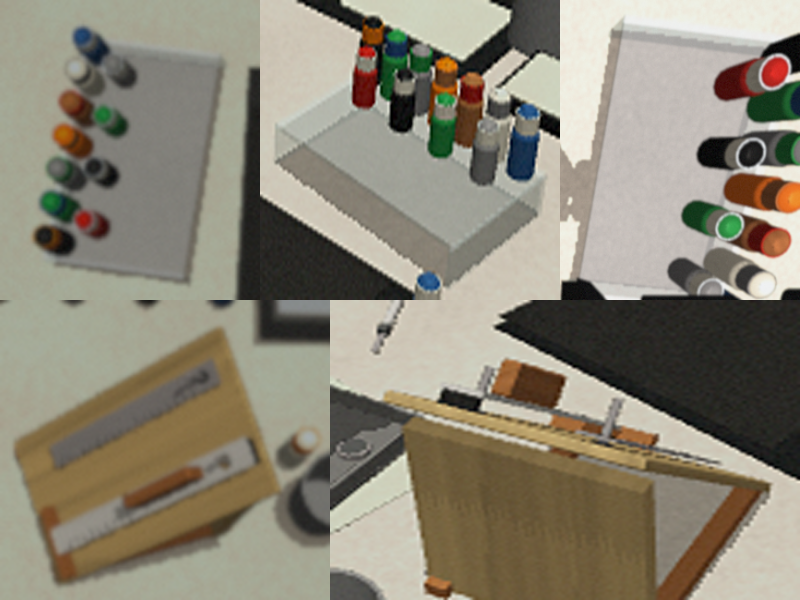

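```bash
python3 -c "
from h import *
print(workorder.finish_job())"
```

```text
the job is handed in; nothing more can be done
None
```

I found four bases under the riser and raked them out with the T-square in two pulls. The T-square is hung on the free peg, and I placed the bases in the larger grey tray one by one with the gripper. I handed the job in at about 56 s; no verdict is reported.

**Last checks**
- **Tray:** the wrist camera's depth shows four separate discs lying flat on the tray floor, each within about 25 mm of its middle.
- **T-square:** the peg is through the hole and the rule's top face is about 15 mm off the board along its length, so it lies flat.
- **Riser:** no base shows under it in the top, scene or wrist pictures. The strip behind the bottles is only partly visible, so I could not strictly rule out a fifth base there.
- **Bystanders:** paint bottles and water pot that showed in the last pictures were standing. I did not check the miniature after the T-square was hung.

**What went wrong on the way**
- **T-square grasp:** the first try closed too late, so I repeated it.
- **Third base:** the first pick closed just above it, so I repeated it lower.
- **Hanging:** the first approach ran a wrist joint to its limit, so I backed off and came in with a different arm posture.
- **Contact with the board:** the force reached about 45 N while pressing the T-square against the board, through the T-square itself.
- **Knocked base:** one base was knocked against another between picks. I measured it again and picked it up.

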